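# Clamp a dowel with four clicks and hold

## Robot

A 6-joint arm with a two-finger parallel gripper is mounted at the origin on a cart in front of the work surface, level with it; the furniture and walls round the work are solid. World frame = base frame: x ahead of the robot, y to its left, z up, the work surface at z = 0. Lengths are in m, angles in degrees, forces in N, time in s.
With the tool pointing down it reaches from about 0.25 to 0.725 m from the base axis. Payload 9.7 kg.
Tool frame: the origin (TCP) lies at the very end of the fingers, on their centre line; the grasp point (between the pads) lies 19 mm behind it; z points along the fingers, y is the direction in which the jaws open and shut (so a half turn about z gives the same grasp; the last joint's range is limited). The gripper opens to 85 mm and grips with 20 to 120 N. Pads are 22 mm wide; open, the fingers measure 114 mm over their backs; the gripper's body (76 mm by 85 mm) begins 54 mm behind the grasp point. The pads swing forward as they close: fully open they stand 13 mm farther back than shut.
Start: joints at [-75.917, 4.979, 10.078, 95.1, 0, 90], TCP at [0.134, -0.533, 0.231] pointing down, gripper open.
Joint ranges: [-179.16, 179.16], [-48.56, 103.87], [-65.8, 70.77], [-126.05, 130.52], [-82.76, 87.17], [-180, 180]. Speed limits (degrees/s): [127.2, 127.2, 147.25, 180, 180, 180].

## Interface

Orientations are given as [roll, pitch, yaw] about the fixed x, y, z axes, in that order (R = Rz(yaw) Ry(pitch) Rx(roll)).
In Python, from workcell import bot gives the robot as it stands. The module is installed in compiled form; this text tells all that it offers.
- The arm moves only by the tool step_arm, never from a script. Its arguments are lists of equal length, an entry for each row: "dr": the turn, a rotation vector about the tool's x, y, z in rad, a list of three; "xyz": the shift along the tool's x, y, z in units of 40 mm (1.0 is 40 mm), a list of three; "gripper": the opening, from 0 (shut) to 1 (fully open). In form: {"dr": [[wx, wy, wz], ...], "xyz": [[x, y, z], ...], "gripper": [gripper, ...]}. A call has exactly 8 rows; each row is the pose to reach, as a shift and turn from the pose commanded when the call began, along the tool's axes at that moment; what a row does not reach only later rows make up. A row lasts 1/10 s, in which the tool goes at most 50 mm and 8.59 degrees, less where a joint would pass 70% of its speed; a pose out of reach is approached as far as the arm can. A call with a gripper value outside its range is refused whole. The fingers move at their own pace and stop on an object; "squeeze" is the grip in N (left out, the last holds). Time passes only in rows, so rows that repeat a pose let the fingers close, or fill a call up. It gives the time, the measured TCP pose, the force and the opening at its end, in the units of the state.
- bot.get_obs(): the state, without advancing time (a new reading comes with each control period).
- bot.camera(name): name is "side" or "top"; returns a dict with "image" (480x640x3 uint8, red, green, blue), "camera_matrix" (3x3 intrinsics, pixels), "R" (3x3) and "t" (3): a world point X has camera coordinates R X + t. Camera axes: x right, y down, z forward; pixel columns grow to the right and rows downward; lengths in m; the calibration is good to about 2 mm. A picture is of the moment at which its call begins. There is no depth.
- bot.job_done(): hands the job in, once; it reports no verdict.
Trained networks look in a picture, given as the dict that the camera call returned (one of the last four; its "shot" number tells which), for a name from the list of things; names that differ only in an ending like _2 or _b are one class to them, and where a whole thing is asked for, a point or a joint stands for the part that bears it (a point fixed in the world has none). Each returns a list of dicts, best first, with "p" (0 to 1); they miss things now and then, are a little off and sometimes report something else, mostly with a low value. They report only what shows in the picture. A call takes as long as a camera call.
- bot.regions_of(picture, thing): "region" (480x640 bool, what is visible of it) and "box" ([centre column, centre row, width, height] in pixels, round what is visible of it).
The state is a dict: "time": time; "q": joint angles; "qd": joint speeds; "joint_efforts": joint torques, N m; "ee_pos": TCP position; "tcp_rot": TCP orientation; "wrist_force": force on the tool from outside, world axes, zero at the start; "torque": the same for the moment, N m; "opening": finger opening in m.
Only numpy, scipy, OpenCV 4.12 (cv2) and the standard library are available. Lean on these libraries where they do the work, as an engineer would, in place of code of your own. Each camera call takes 0.05 s, during which the arm holds its last target.

## Task

Lay the plain smooth wooden dowel in the two V blocks of the bench clamp, between its end stop and its rubber pad, and let go of it. Then take the upright knob of the clamp's lever and swing it exactly four clicks on from its rest and no further, so that the pad presses the dowel against the stop. The lever springs back if let go, so finish with the gripper still holding the knob at the fourth click, and leave the other things on the table where they are.

Things in the scene. Friction and masses are not known exactly. Their poses are not given: they have to be found in the camera images.
- dowel_mid (a point): Centre of the plain smooth light wooden dowel, a cylinder 94 mm long, 18.4 mm thick, lying on the table right of the tall leather stitching clamp (0.41 m high; keep clear of it). Its own y axis runs along its length. It can roll. A grooved, waisted stick 83 mm long (edge slicker) lies near it and is not wanted; the two change places.
- rest (a point): Where the dowel's centre should lie in the fixed bench clamp: on the axis of its V blocks, 42 mm above the table. y runs along the dowel from end stop to pad, z up, -x is the side the lever's arm points to. V blocks, 10 mm thick, 45 degree sides, 27 mm open at the top (43 mm above the table), stand at y = -30 and +30 mm, leaving 50 mm between for fingers, over a 12 mm base plate.
- stop_face (a point): Centre of the end stop's face, 54.5 mm along -y from rest (the stop is 60 mm high). The pad's face rests at y = +54.5 mm, so the dowel has 7.5 mm play either way. Behind the pad stand a guide (54 mm high) and the lever's housing with its pawl (up to 80 mm high), to y = +166 mm. Axes as rest.
- pivot (a point): Point on the upright axis of the lever, at the height of the knob's middle, 90 mm above the table; at x = 0, y = +125 mm from rest. Axes as rest.
- knob_mid (a point): Middle of the upright round dark wooden knob at the end of the lever: 22 mm thick, 42 mm high, from 68 to 110 mm above the table, its middle at 90 mm; the steel arm below it tops out at 68 mm. It is 100 mm from the pivot and spins freely on its pin.
- lever (a joint): Lever angle (rad): 0 at rest, grows counter-clockwise seen from above (knob moves towards the V blocks). At 0 the arm points 0.3 rad off the clamp's -x, away from the V blocks. Clicks rest at 0.2, 0.4, 0.6, 0.8, 1.0, 1.2, tops half-way between. A spring drives it back to 0 (5 N at the knob); leaving a click takes 6 to 9 N, and the push falls by about 3 N as the next drops in. Fourth click: 0.8.
- pad: Round rubber pad, 18 mm across, on a sprung ram: it moves 5 mm along the clamp's -y for each click, and touches a dowel that lies against the stop at the third click. Its origin at rest is on the table under rest.
- knob: The same knob; the origin is at the centre of its underside, 22 mm below knob_mid.
- dowel: The same dowel; the origin is at the underside of its middle as built, y along its length.
- slicker: Grooved wooden edge slicker, 20 x 83 x 20 mm, loose, not to be moved. Origin at the centre of its underside, y along its length.
- wax: Block of beeswax on the hardboard sheet, 34 x 52 x 19 mm, loose bystander. Origin at the centre of its underside.
- tape_roll: Roll of black tape on the 5 mm hardboard sheet, 58 mm across and 19 mm high, loose bystander. Origin at the centre of its underside.

How it is judged:
By the outcome, as a careful person would: the job done as asked, in the order asked, and still so for the second after the job is handed in, while the arm keeps its last pose, push and grip.
It also fails if it takes over 54 s, if anything falls off the work surface, if the arm or the gripper's body presses on something with over 40 N, if the wrist force passes 120 N, or if a joint passes its speed limit or range.

## Working session

There is one attempt and no reset: what is moved stays moved. The work goes in short steps, Python scripts to look and compute and a tool call to move; the robot and the scene stay as the last step left them, time stands still between calls to the robot, and variables do not carry over. Pictures are saved under pics/ and viewed, and the job is handed in when it is done.

Besides the shell and the picture viewer there is one more tool, called after "Call:" by a JSON object that holds its "name" and its "arguments". step_arm: Moves the arm, as the interface text tells. Its arguments: {"type":"object","properties":{"dr":{"type":"array"},"xyz":{"type":"array"},"gripper":{"type":"array"},"squeeze":{"type":"number"}},"required":["dr","xyz","gripper"]}

```bash
mkdir -p pics; python3 - <<'E'
from workcell import bot
import cv2,pickle
o=bot.get_obs();print(o)
for n in ("side","top"):
    p=bot.camera(n);cv2.imwrite(f"pics/{n}0.png",p["image"][:,:,::-1]);print(n,p["camera_matrix"].tolist(),p["R"].tolist(),p["t"].tolist(),p.get("shot"))
    for t in ("dowel","slicker","pad","knob","wax","tape_roll","lever","stop_face"):
        try:
            for r in bot.regions_of(p,t)[:3]: print(t,r["p"],[round(float(v)) for v in r["box"]])
        except Exception as e: print(t,e)
E
```

```text
{'time': 0.0, 'q': array([-7.59194588e+01,  5.01172362e+00,  1.00326281e+01,  9.50977282e+01,
        2.55346115e-03,  9.00002779e+01]), 'qd': array([-0.01375953, -0.06155004,  0.00907628,  0.10914597, -0.02027842,
        0.01075573]), 'joint_efforts': array([-1.57052211e-03, -5.20393002e+01,  4.64799142e+01,  1.62578851e-02,
        3.07522566e-05,  3.84311207e-06]), 'ee_pos': array([ 0.13376442, -0.53325276,  0.23056072]), 'tcp_rot': array([-1.79923176e+02, -2.55308624e-03,  1.40802598e+01]), 'wrist_force': array([-0.11593823, -0.03984584, -0.58223136]), 'torque': array([ 0.02916187,  0.0208179 , -0.03675318]), 'opening': 0.08530999176143593}
side [[440.42376303356065, 0.0, 315.78834811980454], [0.0, 440.42376303356065, 236.51784475782995], [0.0, 0.0, 1.0]] [[0.9135550857209825, -0.40653209492652864, 0.012196767931550874], [-0.22840304540064624, -0.5376167289473944, -0.8116651413037363], [0.33652511675213564, 0.7387150388008572, -0.583995665432895]] [-0.485246883374973, 0.21575864237401296, 0.7427891944743018] 1
dowel 0.81 [366, 422, 36, 57]
slicker 0.66 [314, 360, 27, 42]
wax 0.85 [408, 315, 35, 29]
tape_roll 0.98 [363, 292, 30, 25]
tape_roll 0.27 [296, 168, 5, 14]
lever 0.76 [316, 179, 45, 39]
stop_face 0.96 [315, 204, 88, 91]
top [[549.8023368123673, 0.0, 324.70905091703463], [0.0, 549.8023368123673, 246.69226546040176], [0.0, 0.0, 1.0]] [[-0.003131530753961538, -0.9999476810056855, 0.00973800628921783], [-0.9805505822778924, 0.001159473496012483, -0.1962631173086235], [0.19624155805950855, -0.010163211724838611, -0.9805029117844642]] [0.006526181933435347, 0.5752453707678313, 1.3369715231390236] 2
dowel 0.48 [452, 293, 34, 9]
slicker 0.55 [399, 302, 33, 10]
wax 0.74 [389, 222, 27, 13]
tape_roll 0.69 [358, 244, 21, 23]
lever 0.97 [213, 211, 69, 27]
stop_face 0.73 [227, 235, 99, 95]
```

View pics/side0.png

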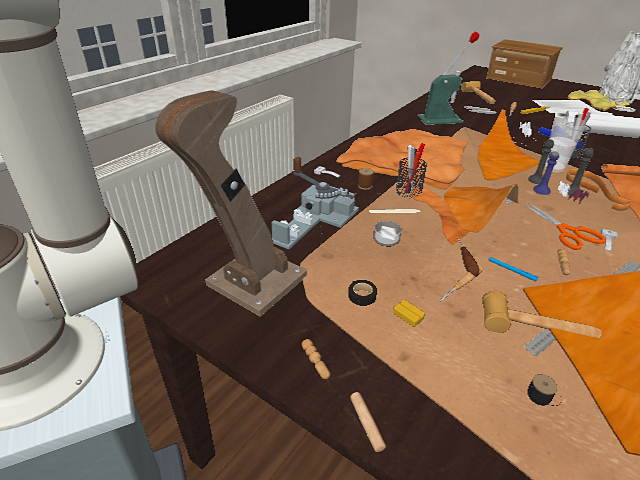

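View pics/top0.png

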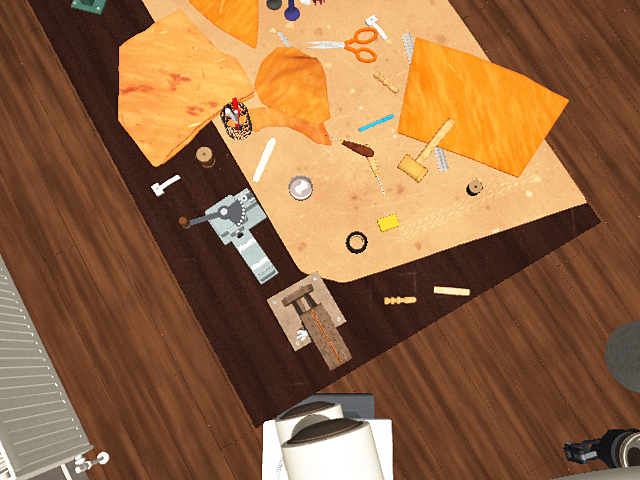

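The side view shows the dowel at (367,421), slicker at (315,359) and clamp around (318,210). In the top view the dowel is at (452,291), the clamp runs from (265,275) to (235,205), and the knob is at about (184,221). I'll zoom in on these.

```bash
cat > h.py <<'E'
import numpy as np,cv2
def ray(p,u,v,z):
    K,R,t=p["camera_matrix"],np.array(p["R"]),np.array(p["t"])
    d=R.T@np.linalg.solve(K,[u,v,1.]);c=-R.T@t
    return c+d*(z-c[2])/d[2]
def proj(p,X):
    x=np.array(p["R"])@np.array(X,float)+np.array(p["t"]);y=p["camera_matrix"]@x
    return y[:2]/y[2]
def tri(ps,uvs):
    A=[];b=[]
    for p,(u,v) in zip(ps,uvs):
        R,t=np.array(p["R"]),np.array(p["t"]);d=R.T@np.linalg.solve(p["camera_matrix"],[u,v,1.]);d/=np.linalg.norm(d)
        c=-R.T@t;P=np.eye(3)-np.outer(d,d);A.append(P);b.append(P@c)
    return np.linalg.lstsq(np.vstack(A),np.hstack(b),rcond=None)[0]
def axis(reg):
    c=np.argwhere(reg)[:,::-1].astype(float);m=c.mean(0);w,V=np.linalg.eigh(np.cov((c-m).T));return m,V[:,1],np.sqrt(w)
def crop(p,box,s,name):
    x0,y0,x1,y1=box;im=p["image"][y0:y1,x0:x1,::-1];cv2.imwrite(name,cv2.resize(im,None,fx=s,fy=s,interpolation=cv2.INTER_CUBIC))
E
python3 - <<'E'
from workcell import bot
from h import *
import pickle
s=bot.camera("side");t=bot.camera("top");pickle.dump((s,t),open("p.pkl","wb"))
crop(t,(170,180,300,300),6,"pics/tc.png");crop(s,(260,145,370,260),5,"pics/sc.png")
ms=[]
for n,p in(("s",s),("t",t)):
  for th in("dowel","slicker"):
    for r in bot.regions_of(p,th)[:2]:
        m,a,w=axis(r["region"]);k=np.argwhere(r["region"])[:,::-1]@a
        L=k-m@a
        print(n,th,r["p"],m,a,[ray(p,*(m+a*q),.0092).round(4).tolist() for q in(L.min(),0,L.max())])
E
```

```text
s dowel 0.59 [367.10340314 421.64921466] [0.43064769 0.90252012] [[0.4746, -0.2708, 0.0092], [0.4701, -0.3249, 0.0092], [0.4662, -0.3712, 0.0092]]
s slicker 0.93 [314.83291139 358.04810127] [0.52011621 0.8540955 ] [[0.4443, -0.1423, 0.0092], [0.4461, -0.1868, 0.0092], [0.4479, -0.2299, 0.0092]]
t dowel 0.8 [450.31687243 290.08230453] [-0.9969112  -0.07853694] [[0.4661, -0.3661, 0.0092], [0.4699, -0.3201, 0.0092], [0.4735, -0.2749, 0.0092]]
t slicker 0.7 [399.09230769 299.47179487] [-0.99914376  0.04137314] [[0.4474, -0.2278, 0.0092], [0.4458, -0.1865, 0.0092], [0.4443, -0.1474, 0.0092]]
```

```bash
sleep 0
```

```text
(no output)
```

View pics/tc.png

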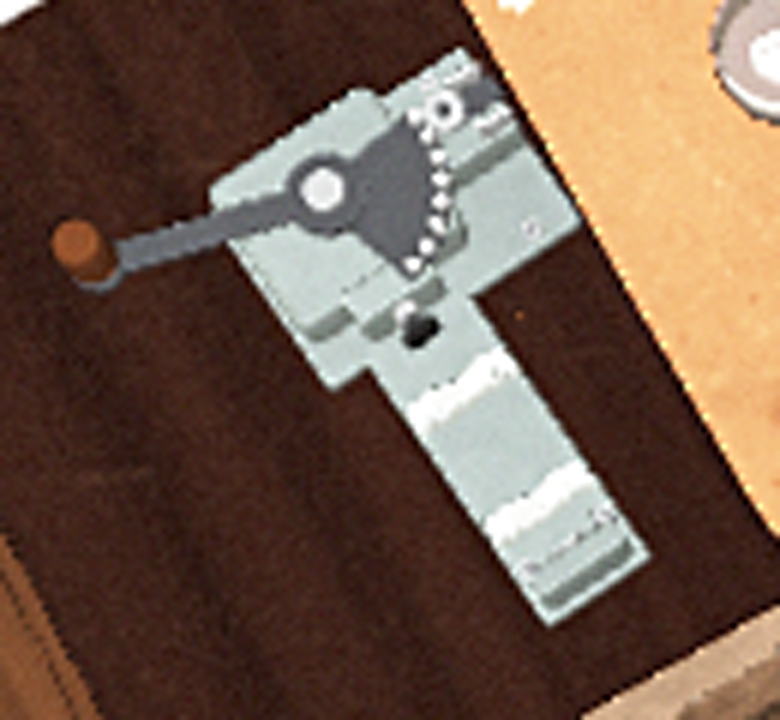

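View pics/sc.png

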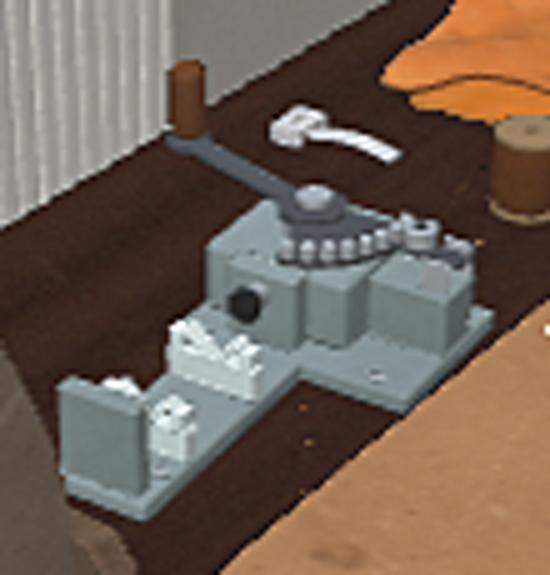

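```bash
cat > fit.py <<'E'
import pickle
from h import *
from scipy.optimize import least_squares
s,t=pickle.load(open("p.pkl","rb"))
T=lambda a,b:(170+a/6-.4,180+b/6-.4); S=lambda a,b:(260+a/5-.4,145+b/5-.4)
kn=(-95.5,154.6)
obs=[(t,T(80,243),(*kn,110)),(s,S(187,66),(*kn,110)),(s,S(187,135),(*kn,68)),
(t,T(322,188),(0,125,74)),(s,S(317,193),(0,125,74)),
(t,T(462,388),(0,30,43)),(t,T(538,502),(0,-30,43)),
(t,T(570,543),(0,-54.5,60)),(s,S(240,306),(0,54.5,42)),(s,S(217,350),(0,25,43))]
def W(q,X):
    c,sn=np.cos(q[2]),np.sin(q[2]);x,y,z=np.array(X)/1000
    return np.array([q[0]+c*x-sn*y,q[1]+sn*x+c*y,z])
f=lambda q:np.concatenate([proj(p,W(q,X))-uv for p,uv,X in obs])
if __name__=="__main__":
    r=least_squares(f,[.5,.15,np.radians(-55)],loss="soft_l1")
    print(r.x,np.degrees(r.x[2]));print(r.fun.reshape(-1,2).round(1))
    q=r.x;np.save("q.npy",q)
    print("knob",W(q,(*kn,90)),"pivot",W(q,(0,125,90)))
    for p,box,sc,n in((t,(170,180,300,300),6,"tf"),(s,(260,145,370,260),5,"sf")):
        x0,y0,x1,y1=box;im=cv2.resize(p["image"][y0:y1,x0:x1,::-1],None,fx=sc,fy=sc,interpolation=cv2.INTER_CUBIC)
        def P(X):
            u=proj(p,W(q,X));return (int((u[0]-x0+.5)*sc),int((u[1]-y0+.5)*sc))
        L=[]
        for y in(25,35,-35,-25): L+=[((-13.5,y,43),(0,y,29.5)),((13.5,y,43),(0,y,29.5))]
        L+=[((-15,-54.5,60),(15,-54.5,60)),((0,-54.5,42),(0,54.5,42)),((0,125,12),(0,125,74)),((*kn,68),(*kn,110))]
        for a,b in L: cv2.line(im,P(a),P(b),(0,0,255),1)
        cv2.imwrite(f"pics/{n}.png",im)
E
python3 fit.py
```

```text
[ 0.56090299  0.18735906 -0.96156426] -55.093573620423015
[[-0.2 -0.6]
 [-0.1 -0.9]
 [ 0.1 -0.3]
 [ 1.2  0.4]
 [-0.7 -0.1]
 [ 0.2 -0.3]
 [ 0.6 -0.4]
 [-0.  -0.5]
 [-0.1  0.6]
 [-2.  -3.1]]
knob [0.63303983 0.35414541 0.09      ] pivot [0.66341395 0.25888879 0.09      ]
```

View pics/tf.png

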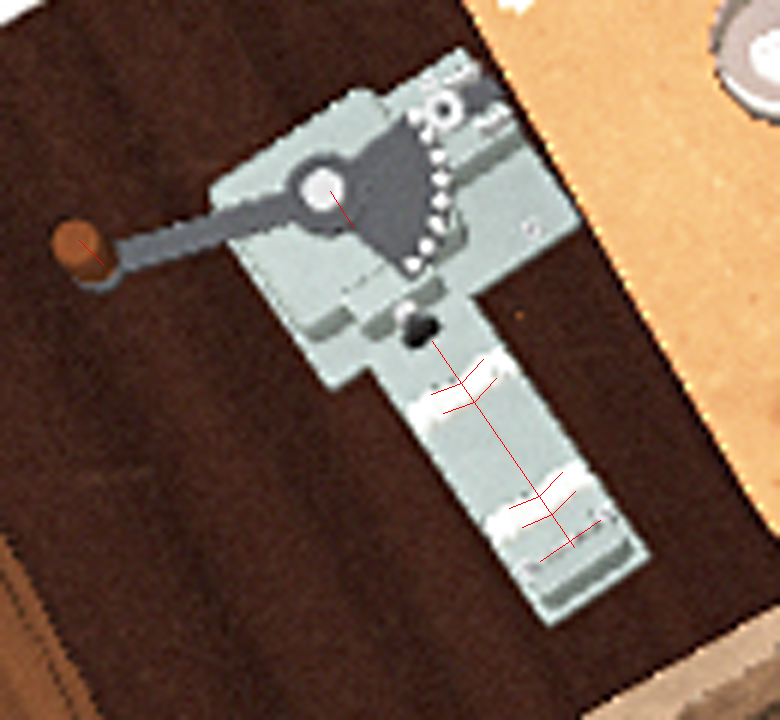

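View pics/sf.png

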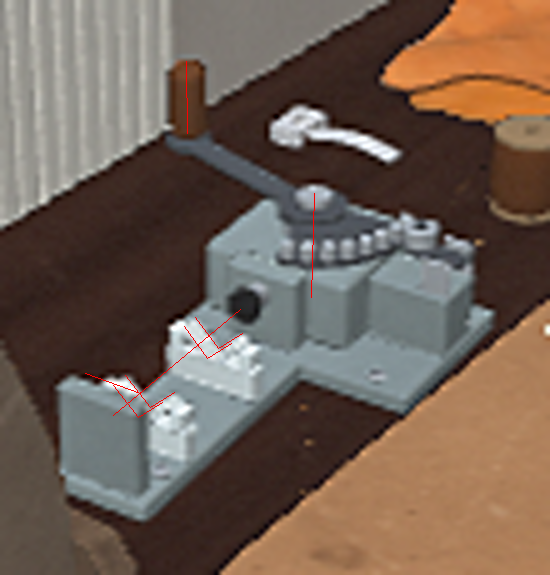

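```bash
python3 - <<'E'
from fit import *
q=np.load("q.npy")
p=s;x0,y0,x1,y1=265,195,335,255;sc=11
im=cv2.resize(p["image"][y0:y1,x0:x1,::-1],None,fx=sc,fy=sc,interpolation=cv2.INTER_CUBIC);im0=im.copy()
def P(X):
    u=proj(p,W(q,X));return (int((u[0]-x0+.5)*sc),int((u[1]-y0+.5)*sc))
for y in(25,-35):
  for a,b in [((-13.5,y,43),(0,y,29.5)),((13.5,y,43),(0,y,29.5))]: cv2.line(im,P(a),P(b),(0,0,255),1)
cv2.line(im,P((-20,-54.5,60)),P((20,-54.5,60)),(0,0,255),1)
cv2.imwrite("pics/sz.png",im)
E
```

```text
(no output)
```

View pics/sz.png

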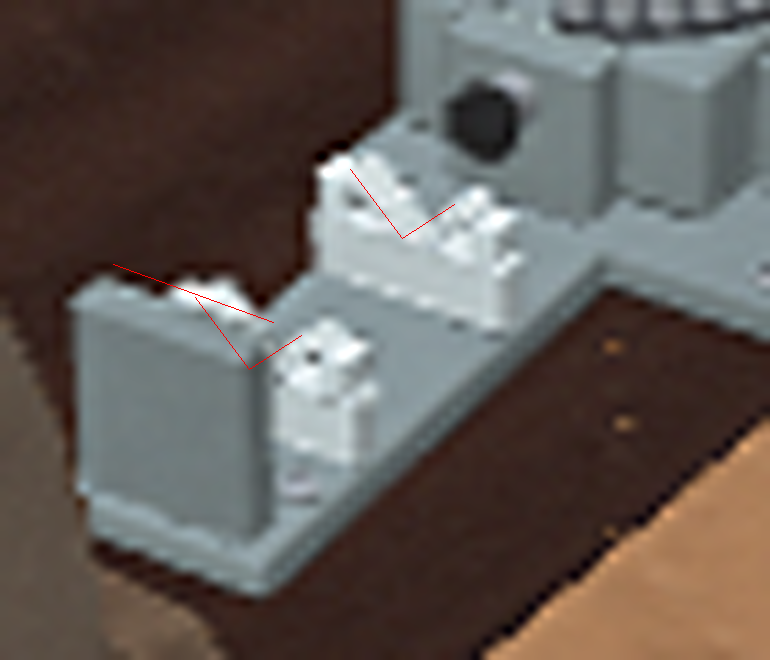

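```bash
python3 - <<'E'
from fit import *
import fit
Z=lambda a,b:(265+a/11-.45,195+b/11-.45)
obs=[(t,T(80,243),(*kn,110)),(s,S(187,66),(*kn,110)),(s,S(187,135),(*kn,68)),
(t,T(462,388),(0,30,43)),(t,T(538,502),(0,-30,43)),(t,T(568,544),(0,-54.5,60)),
(s,Z(190,310),(0,-54.5,60)),(s,Z(418,236),(0,25,29.5)),(s,Z(483,121),(0,54.5,42))]
def f(v):
    q=v[:3];r=[]
    for p,uv,X in obs:
        o=v[3:5] if p is s else v[5:7]
        r.append(proj(p,W(q,X))+o-uv)
    return np.concatenate(r+[v[3:]*1.0])
r=least_squares(f,[.56,.187,-.96,0,0,0,0],loss="soft_l1")
v=r.x;print(v.round(4),np.degrees(v[2]));print(f(v).reshape(-1,2).round(1));np.save("q.npy",v[:3])
print("knob",W(v,(*kn,90)),"pivot",W(v,(0,125,90)))
# stitching clamp
for n,a,b in(("topfront",(235,98),None),):pass
print("side scan", [ray(s,u,w,z).round(3).tolist() for u,w,z in((230,315,0),(262,312,.02),(305,270,.02),(207,283,.02))])
print("top", [(z,ray(t,u,w,z).round(3).tolist()) for u,w,z in((340,368,.41),(352,358,.38),(330,370,.41),(300,310,.2),(315,275,.03),(347,315,.03),(275,310,.03))])
E
```

```text
[ 0.5607  0.1871 -0.9605  0.3784  0.2109 -0.2726  0.3073] -55.03493792015241
[[-0.4 -0.1]
 [ 0.1 -0.6]
 [ 0.3 -0. ]
 [ 0.   0.1]
 [ 0.4 -0. ]
 [ 0.2 -0.3]
 [ 0.5 -1.3]
 [-1.1  0.5]
 [-0.6  1.1]
 [ 0.4  0.2]
 [-0.3  0.3]]
knob [0.63264365 0.35394607 0.09      ] pivot [0.66311524 0.25872058 0.09      ]
side scan [[0.342, -0.023, 0.0], [0.395, -0.058, 0.02], [0.516, 0.022, 0.02], [0.319, 0.062, 0.02]]
top [(0.41, [0.282, -0.018, 0.41]), (0.38, [0.299, -0.042, 0.38]), (0.41, [0.278, 0.0, 0.41]), (0.2, [0.404, 0.062, 0.2]), (0.03, [0.507, 0.03, 0.03]), (0.03, [0.405, -0.051, 0.03]), (0.03, [0.418, 0.131, 0.03])]
```

```bash
python3 - <<'E'
from fit import *
crop(t,(240,250,400,400),5,"pics/st.png");crop(s,(140,70,320,320),3,"pics/ss.png")
E
```

```text
(no output)
```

View pics/st.png

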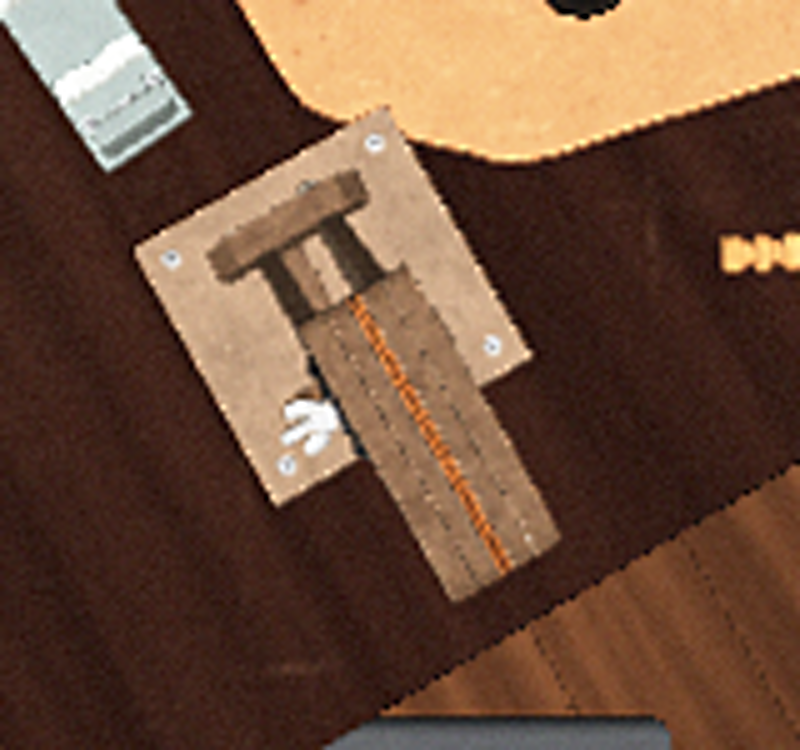

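View pics/ss.png

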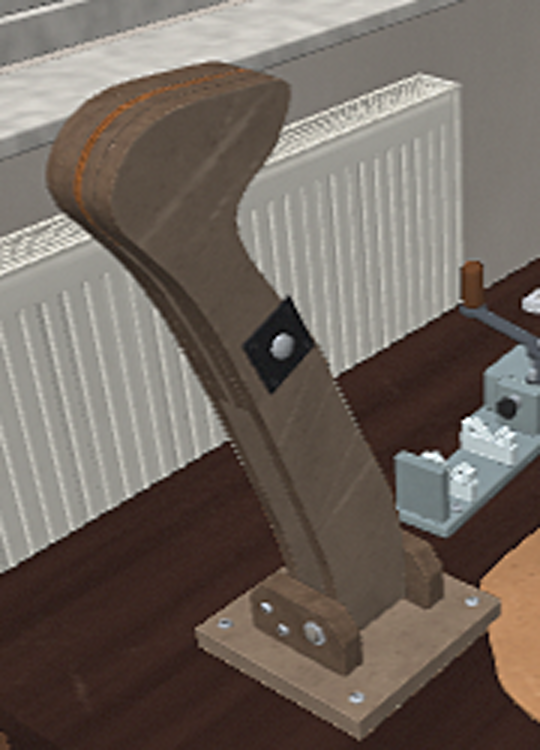

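```bash
cat > go.py <<'E'
import sys
from workcell import bot
from h import *
from scipy.spatial.transform import Rotation as Ro
def goto(x,y,z,yaw,roll=180,pitch=0):
    o=bot.get_obs();R0=Ro.from_euler("xyz",o["tcp_rot"],degrees=True);R1=Ro.from_euler("xyz",[roll,pitch,yaw],degrees=True)
    d=R0.inv().apply(np.array([x,y,z])-o["ee_pos"])/.04;w=(R0.inv()*R1).as_rotvec()
    print("t",o["time"],"q",o["q"].round(1),"pos",o["ee_pos"].round(4),"rot",o["tcp_rot"].round(2),"F",o["wrist_force"].round(1),"op",round(o["opening"],4))
    print("xyz",d.round(3),"dr",w.round(4),"mm",np.linalg.norm(d)*40,"deg",np.degrees(np.linalg.norm(w)))
if __name__=="__main__": goto(*map(float,sys.argv[1:]))
E
python3 go.py .470 -.321 .12 85.3
```

```text
t 1.2 q [-75.9   5.   10.1  95.1  -0.   90. ] pos [ 0.1338 -0.5335  0.2313] rot [180.     0.    14.08] F [-0.2 -0.   0.1] op 0.0855
xyz [ 9.445 -3.108  2.782] dr [ 0.000e+00  1.000e-04 -1.243e+00] mm 412.9860244894958 deg 71.21873152936323
```

Call:
{"name": "step_arm", "arguments": {"dr": [[0,0,-0.15],[0,0,-0.3],[0,0,-0.45],[0,0,-0.6],[0,0,-0.75],[0,0,-0.9],[0,0,-1.05],[0,0,-1.2]], "xyz": [[1.15,-0.4,0],[2.3,-0.8,0.2],[3.5,-1.2,0.4],[4.7,-1.6,0.8],[5.9,-2.0,1.2],[7.1,-2.4,1.6],[8.3,-2.75,2.0],[9.45,-3.1,2.4]], "gripper": [0.7,0.7,0.7,0.7,0.7,0.7,0.7,0.7]}}

```text
time: 2.0
ee_pos: [0.4608, -0.3265, 0.1392]
tcp_rot: [180.0, 0.0, 83.2]
wrist_force: [0.3, -1.2, -0.7]
opening: 0.0596
```

```bash
python3 go.py .470 -.321 .06 85.3
```

```text
t 2.0 q [-35.3   6.1   1.1  85.   -0.   61.5] pos [ 0.4608 -0.3265  0.1392] rot [1.7996e+02 2.0000e-02 8.3200e+01] F [ 0.3 -1.2 -0.7] op 0.0596
xyz [0.165 0.211 1.98 ] dr [ 0.0006  0.0004 -0.0367] mm 79.9275616662664 deg 2.102204357500498
```

```bash
python3 - <<'E'
from workcell import bot
from h import *
s=bot.camera("side");t=bot.camera("top")
crop(s,(300,320,440,470),5,"pics/s1.png");crop(t,(400,250,500,330),7,"pics/t1.png")
for p in (s,t):
  for r in bot.regions_of(p,"dowel")[:1]:
    m,a,w=axis(r["region"]);print(r["p"],m,ray(p,*m,.0092))
E
python3 go.py .470 -.321 .05 85.3
```

```text
0.9 [367.03684879 421.26175349] [ 0.47029932 -0.32429824  0.0092    ]
0.52 [448.29661017 290.02542373] [ 0.47003078 -0.31483     0.0092    ]
t 2.2 q [-35.4   6.1   1.1  85.1  -0.   61.7] pos [ 0.4596 -0.327   0.1389] rot [-1.7992e+02 -3.0000e-02  8.2910e+01] F [ 0.3 -0.6  0.1] op 0.0599
xyz [0.179 0.241 2.223] dr [-0.0013 -0.0005 -0.0417] mm 89.73076146112525 deg 2.388999787425702
```

View pics/s1.png

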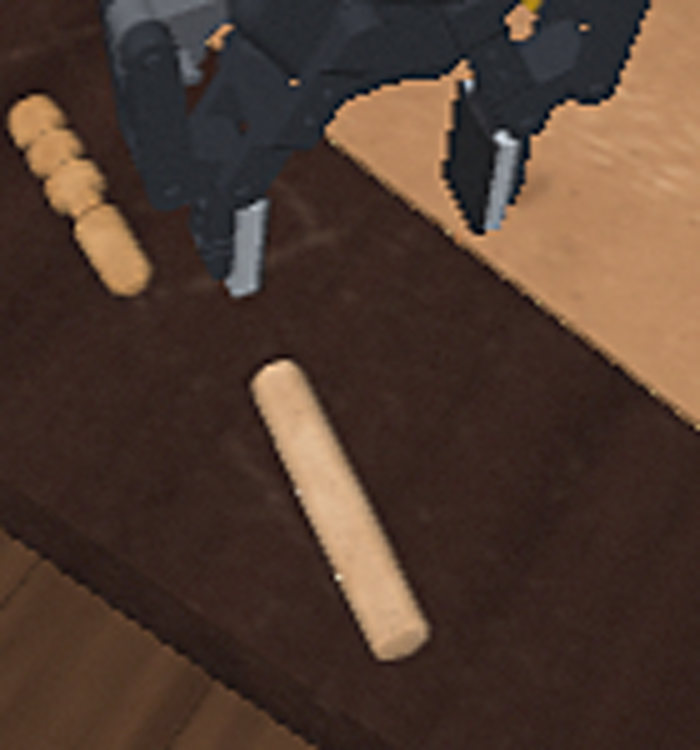

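View pics/t1.png

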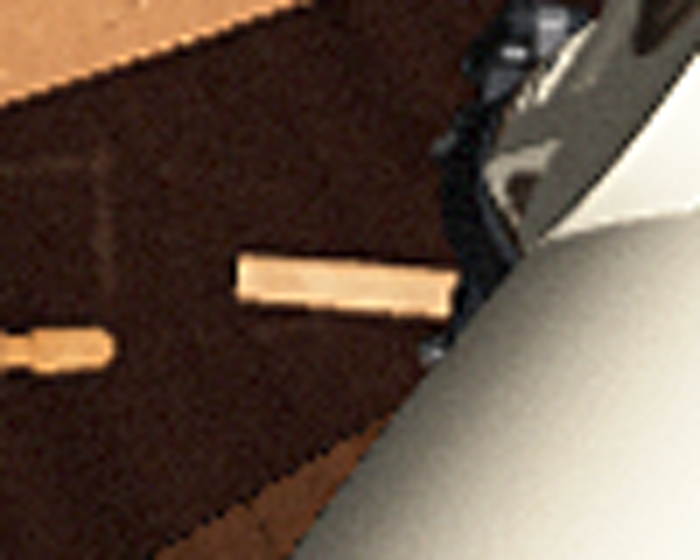

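Call:
{"name": "step_arm", "arguments": {"dr": [[0,0,-0.02],[0,0,-0.042],[0,0,-0.042],[0,0,-0.042],[0,0,-0.042],[0,0,-0.042],[0,0,-0.042],[0,0,-0.042]], "xyz": [[0.08,0.12,0.5],[0.155,0.24,1.1],[0.155,0.24,1.7],[0.155,0.24,2.2],[0.155,0.24,2.6],[0.155,0.24,2.8],[0.155,0.24,2.8],[0.155,0.24,2.8]], "gripper": [0.6,0.6,0.6,0.6,0.6,0.6,0.6,0.6]}}

```text
time: 3.0
ee_pos: [0.4695, -0.3236, 0.0287]
tcp_rot: [179.9, 0.0, 85.2]
wrist_force: [-0.2, 0.4, 0.3]
opening: 0.0511
```

```bash
python3 - <<'E'
from workcell import bot
from h import *
s=bot.camera("side")
crop(s,(300,340,440,470),5,"pics/s2.png")
E
python3 go.py .470 -.322 .004 85.3
```

```text
t 3.05 q [-34.6   8.6  -8.4  72.9  -0.   60.2] pos [ 0.4698 -0.3236  0.0289] rot [1.7992e+02 5.0000e-02 8.5190e+01] F [-0.  -1.1  0.3] op 0.0512
xyz [0.041 0.001 0.621] dr [ 0.0015  0.0009 -0.0019] mm 24.909947852061283 deg 0.1447346110058047
```

View pics/s2.png

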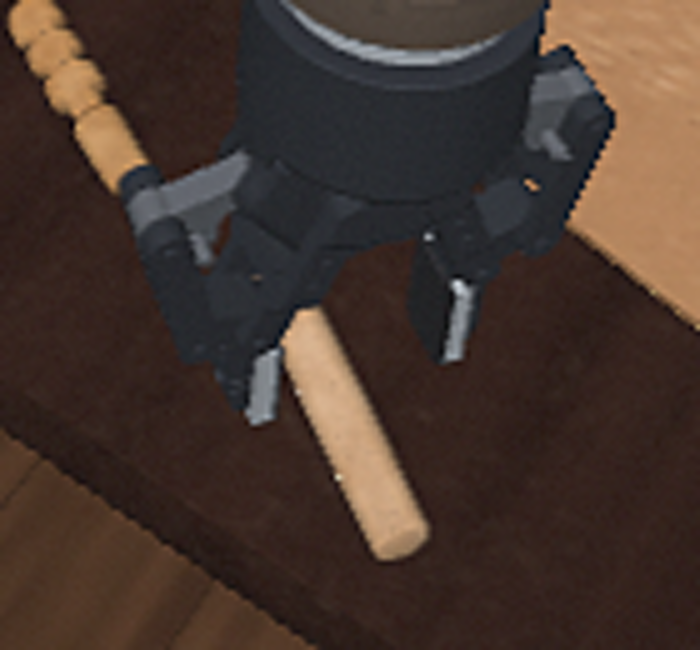

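The fingers straddle the dowel (dowel from (300,310) to (405,545) in the crop, fingers at (262,395) and (450,330)). I'll descend and grip.

Call:
{"name": "step_arm", "arguments": {"dr": [[0,0,0],[0,0,0],[0,0,0],[0,0,0],[0,0,0],[0,0,0],[0,0,0],[0,0,0]], "xyz": [[0.04,0,0.2],[0.04,0,0.4],[0.04,0,0.55],[0.04,0,0.62],[0.04,0,0.62],[0.04,0,0.62],[0.04,0,0.62],[0.04,0,0.62]], "gripper": [0.6,0.6,0.6,0.6,0.4,0.2,0.1,0.0], "squeeze": 40}}

```text
time: 3.85
ee_pos: [0.4699, -0.3214, 0.0031]
tcp_rot: [180.0, 0.0, 85.2]
wrist_force: [-0.1, -0.6, 1.5]
opening: 0.017
```

Call:
{"name": "step_arm", "arguments": {"dr": [[0,0,0],[0,0,0],[0,0,0],[0,0,0],[0,0,0],[0,0,0],[0,0,0],[0,0,0]], "xyz": [[0,0,0],[0,0,0],[0,0,0],[0,0,-0.3],[0,0,-0.8],[0,0,-1.5],[0,0,-2.2],[0,0,-3.0]], "gripper": [0,0,0,0,0,0,0,0]}}

```text
time: 4.65
ee_pos: [0.4692, -0.321, 0.1241]
tcp_rot: [-180.0, -0.0, 85.2]
wrist_force: [-0.1, 0.8, -0.9]
opening: 0.0169
```

```bash
python3 - <<'E'
from workcell import bot
from h import *
s=bot.camera("side")
crop(s,(300,300,440,450),5,"pics/s3.png")
E
python3 go.py .470 -.322 .004 85.3
```

```text
t 4.7 q [-34.4   6.6   0.6  83.7  -0.   60.4] pos [ 0.4709 -0.3221  0.1303] rot [179.67   0.19  85.24] F [-0.3  0.9  4.8] op 0.0165
xyz [ 0.012 -0.041  3.157] dr [ 0.0058  0.0033 -0.001 ] mm 126.2749240332416 deg 0.3840060147875394
```

View pics/s3.png

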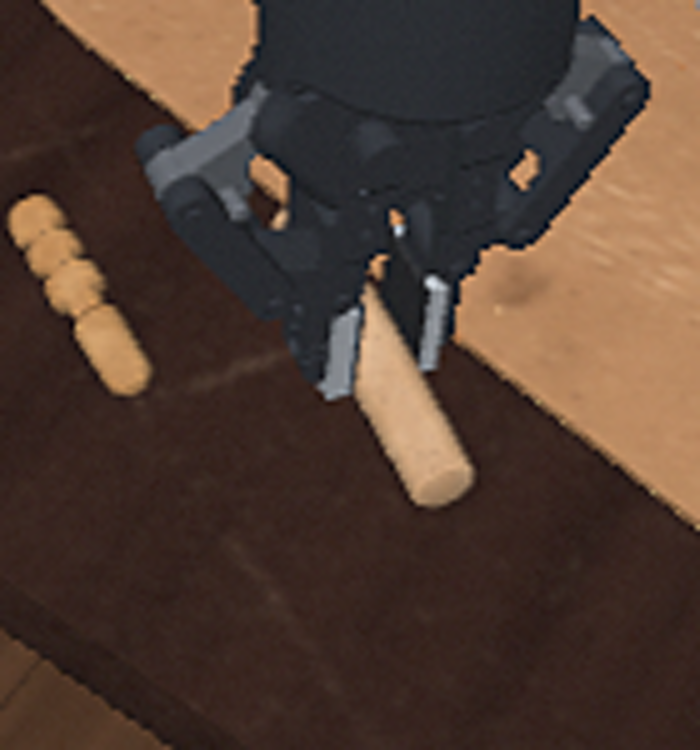

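```bash
python3 - <<'E'
from workcell import bot
from h import *
s=bot.camera("side");t=bot.camera("top")
cv2.imwrite("pics/s4.png",s["image"][:,:,::-1]);cv2.imwrite("pics/t4.png",t["image"][:,:,::-1])
E
```

```text
(no output)
```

View pics/s4.png

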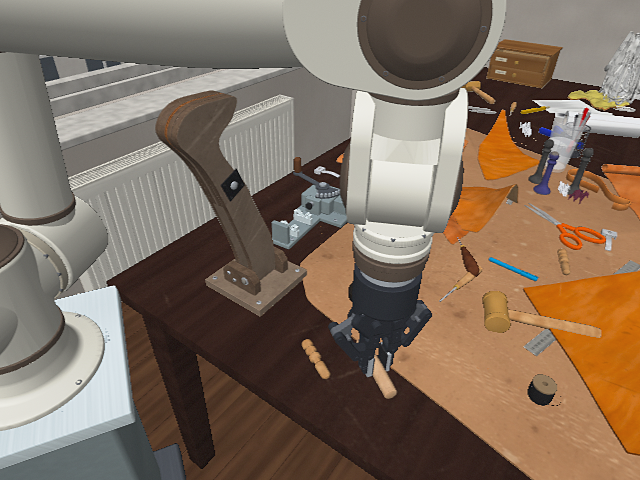

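View pics/t4.png

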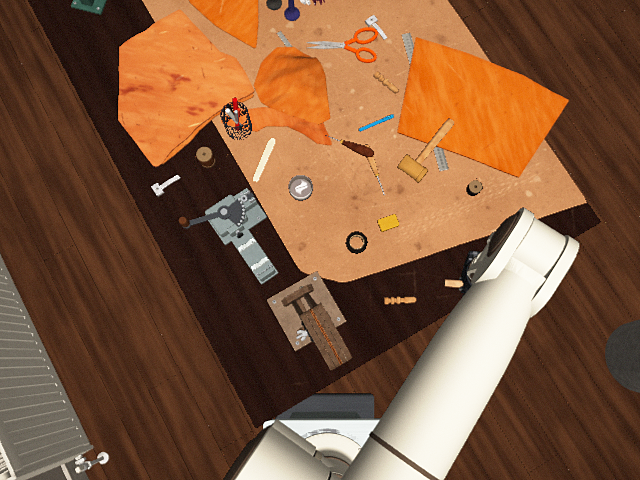

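```bash
python3 - <<'E'
from go import *
goto(.59,-.14,.22,75);goto(.61,.06,.22,50)
p=bot.camera("side")
for z in(.4,.45,.5,.55,.6,.65):print(z,proj(p,(.47,-.322,z)).round())
E
```

```text
t 4.8 q [-34.4   6.7   0.2  83.3  -0.   60.4] pos [ 0.4706 -0.322   0.1257] rot [1.7978e+02 1.2000e-01 8.5240e+01] F [-0.2  1.  -0.6] op 0.0168
xyz [ 4.776  2.606 -2.357] dr [0.004  0.0018 0.1788] mm 237.1580647168442 deg 10.246922288654037
t 4.8 q [-34.4   6.7   0.2  83.3  -0.   60.4] pos [ 0.4706 -0.322   0.1257] rot [1.7978e+02 1.2000e-01 8.5240e+01] F [-0.2  1.  -0.6] op 0.0168
xyz [ 9.8    2.69  -2.367] dr [0.0043 0.0009 0.6151] mm 417.3771028957572 deg 35.24474894700116
0.4 [398. 192.]
0.45 [404. 144.]
0.5 [412.  89.]
0.55 [421.  24.]
0.6 [432. -53.]
0.65 [ 445. -146.]
```

Call:
{"name": "step_arm", "arguments": {"dr": [[0,0,0],[0,0,0.05],[0,0,0.1],[0,0,0.18],[0,0,0.25],[0,0,0.35],[0,0,0.45],[0,0,0.5]], "xyz": [[0.4,0.3,-0.8],[1.2,0.8,-1.6],[2.2,1.4,-2.2],[3.2,2.0,-2.4],[4.2,2.5,-2.4],[5.2,2.8,-2.4],[6.2,2.9,-2.4],[7.0,2.9,-2.4]], "gripper": [0,0,0,0,0,0,0,0]}}

```text
time: 5.65
ee_pos: [0.6085, -0.0496, 0.2169]
tcp_rot: [-179.9, 0.1, 56.4]
wrist_force: [-0.1, -0.1, -0.1]
opening: 0.0165
```

```bash
python3 go.py .5607 .1871 .15 35
```

```text
t 5.65 q [ -4.7  13.4  18.   94.8   0.  118.9] pos [ 0.6085 -0.0496  0.2169] rot [-1.7985e+02  7.0000e-02  5.6440e+01] F [-0.1 -0.1 -0.1] op 0.0165
xyz [ 4.272 -4.263  1.678] dr [-0.0023  0.0017  0.3742] mm 250.56815873378952 deg 21.439315447093907
```

Call:
{"name": "step_arm", "arguments": {"dr": [[0,0,0.05],[0,0,0.12],[0,0,0.2],[0,0,0.28],[0,0,0.34],[0,0,0.374],[0,0,0.374],[0,0,0.374]], "xyz": [[0.7,-0.5,0],[1.5,-1.3,0],[2.3,-2.1,0],[3.1,-2.9,0.2],[3.8,-3.7,0.6],[4.27,-4.26,1.0],[4.27,-4.26,1.4],[4.27,-4.26,1.68]], "gripper": [0,0,0,0,0,0,0,0]}}

```text
time: 6.45
ee_pos: [0.559, 0.1852, 0.1491]
tcp_rot: [-180.0, 0.2, 35.3]
wrist_force: [0.5, 0.3, -0.7]
opening: 0.0167
```

Call:
{"name": "step_arm", "arguments": {"dr": [[0,0,0],[0,0,0],[0,0,0],[0,0,0],[0,0,0],[0,0,0],[0,0,0],[0,0,0]], "xyz": [[0,0,0],[0,0,0.2],[0,0,0.4],[0,0,0.6],[0,0,0.8],[0,0,1.0],[0,0,1.0],[0,0,1.0]], "gripper": [0,0,0,0,0,0,0,0]}}

```text
time: 7.25
ee_pos: [0.5602, 0.1845, 0.1114]
tcp_rot: [-180.0, 0.0, 35.2]
wrist_force: [-0.5, -0.2, -0.5]
opening: 0.0171
```

```bash
python3 go.py .5607 .1871 .075 35;python3 - <<'E'
from workcell import bot
from h import *
s=bot.camera("side");t=bot.camera("top")
crop(s,(255,130,375,260),6,"pics/s5.png");cv2.imwrite("pics/t5.png",t["image"][:,:,::-1])
E
```

```text
t 7.25 q [ 18.2   9.7   2.1  82.4   0.  163.1] pos [0.5602 0.1845 0.1114] rot [-1.800e+02  1.000e-02  3.517e+01] F [-0.5 -0.2 -0.5] op 0.0171
xyz [ 0.048 -0.046  0.911] dr [-0.0001  0.0002  0.0029] mm 36.54440639549721 deg 0.1674638335924345
```

View pics/s5.png

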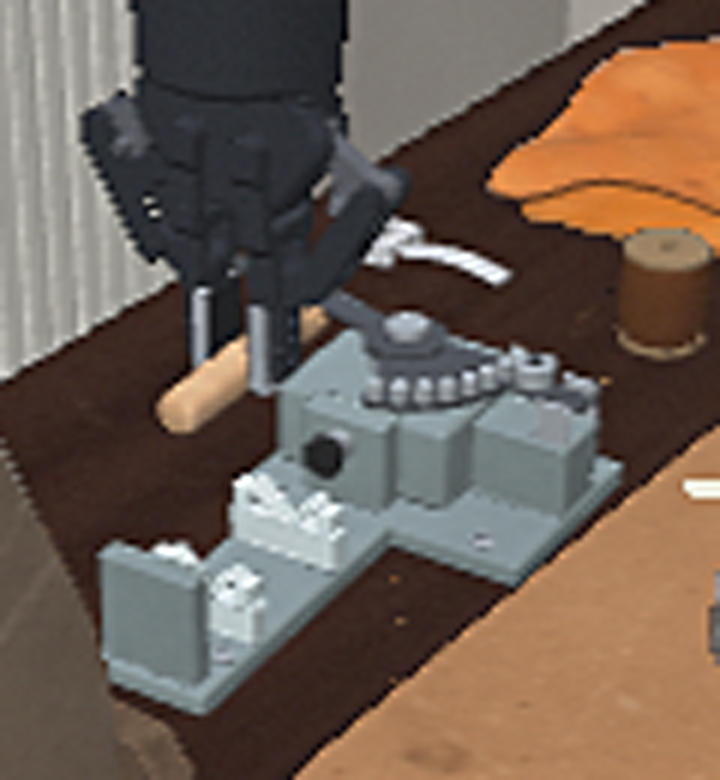

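View pics/t5.png

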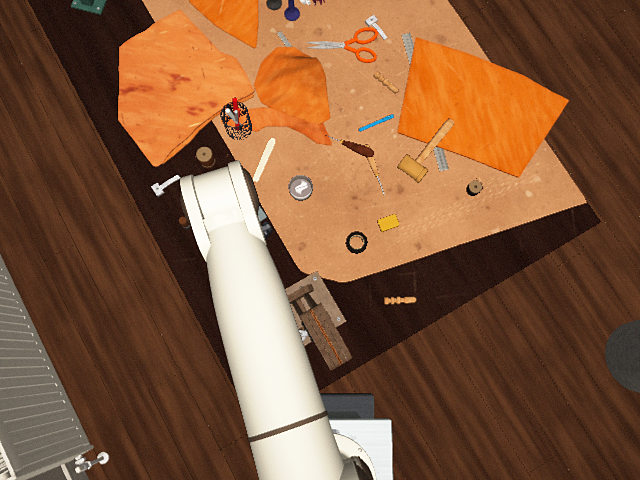

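```bash
python3 - <<'E'
from go import *
p=bot.camera("side");o=bot.get_obs();e=o["ee_pos"];print(e)
y=np.radians(o["tcp_rot"][2]);a=np.array([np.cos(y),np.sin(y),0])
for dz in(.004,.006,.009):print(dz,proj(p,e+[0,0,dz]-.047*a).round(1),proj(p,e+[0,0,dz]+.047*a).round(1))
crop(p,(270,170,320,215),15,"pics/s6.png")
for r in bot.regions_of(p,"dowel")[:1]: print(r["p"],r["box"],axis(r["region"])[:2])
E
```

```text
[0.56048823 0.18460932 0.1120286 ]
0.004 [283.5 199. ] [306.1 181.5]
0.006 [283.5 198.2] [306.1 180.8]
0.009 [283.4 197. ] [306.1 179.6]
0.73 [293.3, 192.4, 26.8, 18.2] (array([288.73333333, 194.17333333]), array([-0.8072026 ,  0.59027448]))
```

View pics/s6.png

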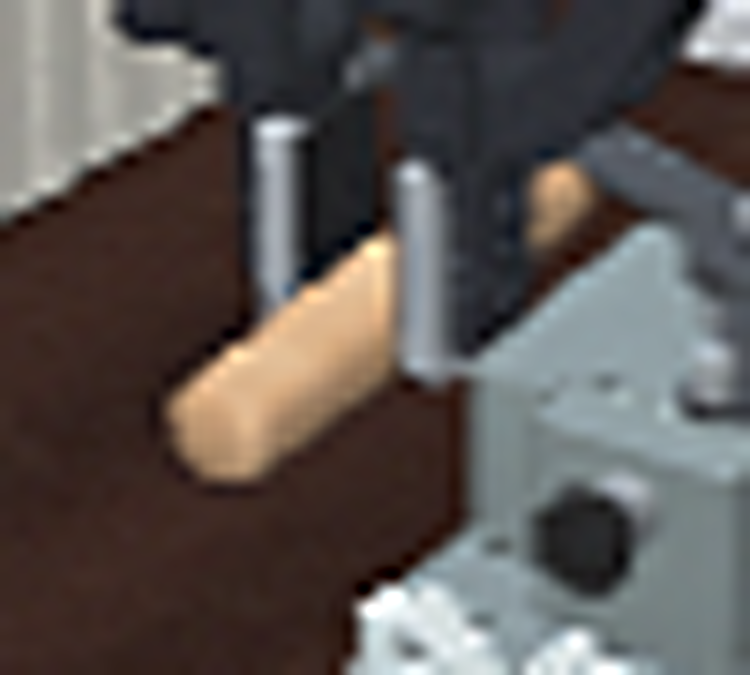

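Call:
{"name": "step_arm", "arguments": {"dr": [[0,0,0.003],[0,0,0.003],[0,0,0.003],[0,0,0.003],[0,0,0.003],[0,0,0.003],[0,0,0.003],[0,0,0.003]], "xyz": [[0.05,-0.045,0.2],[0.05,-0.045,0.5],[0.05,-0.045,0.8],[0.05,-0.045,1.1],[0.05,-0.045,1.3],[0.05,-0.045,1.5],[0.05,-0.045,1.6],[0.05,-0.045,1.65]], "gripper": [0,0,0,0,0,0,0,0]}}

```text
time: 8.25
ee_pos: [0.5608, 0.1871, 0.0452]
tcp_rot: [-180.0, 0.0, 35.0]
wrist_force: [0.2, 0.2, -0.1]
opening: 0.0171
```

```bash
python3 - <<'E'
from go import *
p=bot.camera("side");crop(p,(255,150,355,250),7,"pics/s7.png")
goto(.5607,.1871,.036,35)
E
```

```text
t 8.3 q [ 18.5  11.1  -3.8  75.2  -0.  163.5] pos [0.5608 0.1871 0.0451] rot [-1.800e+02  2.000e-02  3.499e+01] F [0.3 0.2 0. ] op 0.0168
xyz [-0.002 -0.002  0.228] dr [-0.0001  0.0003 -0.0001] mm 9.137676437811544 deg 0.018512467523482325
```

View pics/s7.png

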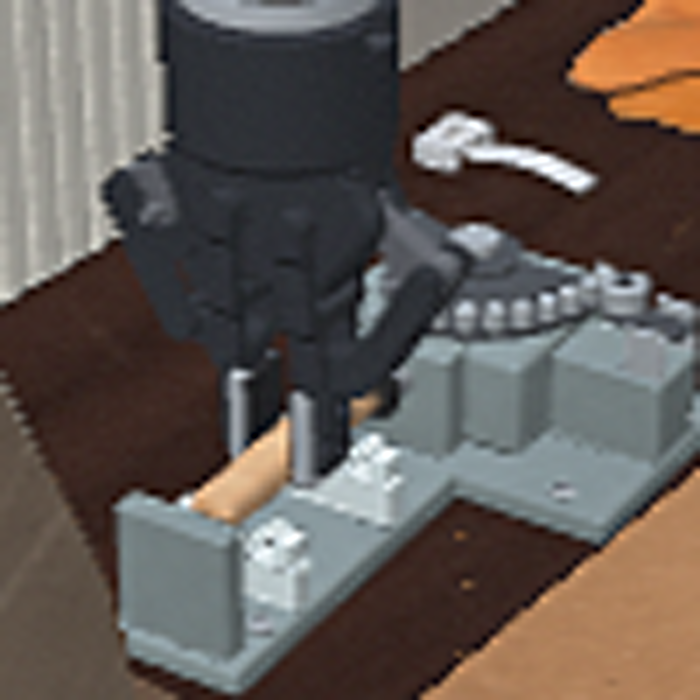

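The dowel sits between the stop (180,530) and pad (385,395), over both V's. I'll lower the last 9 mm.

Call:
{"name": "step_arm", "arguments": {"dr": [[0,0,0],[0,0,0],[0,0,0],[0,0,0],[0,0,0],[0,0,0],[0,0,0],[0,0,0]], "xyz": [[0,0,0.05],[0,0,0.1],[0,0,0.15],[0,0,0.18],[0,0,0.2],[0,0,0.22],[0,0,0.22],[0,0,0.22]], "gripper": [0,0,0,0,0,0,0,0]}}

```text
time: 9.1
ee_pos: [0.5608, 0.1873, 0.0372]
tcp_rot: [-180.0, -0.0, 35.0]
wrist_force: [-3.1, 0.8, 5.5]
opening: 0.0164
```

```bash
python3 - <<'E'
from go import *
p=bot.camera("side");crop(p,(255,150,355,250),7,"pics/s8.png")
goto(.5607,.1871,.036,35)
E
```

```text
t 9.15 q [ 18.5  11.2  -4.4  74.3   0.  163.5] pos [0.5609 0.1873 0.0372] rot [-1.7999e+02 -3.0000e-02  3.5000e+01] F [-3.3  1.   5.7] op 0.0171
xyz [-0.006  0.002  0.03 ] dr [-0.0002 -0.0005  0.0001] mm 1.2495269951032242 deg 0.02947867148026952
```

View pics/s8.png

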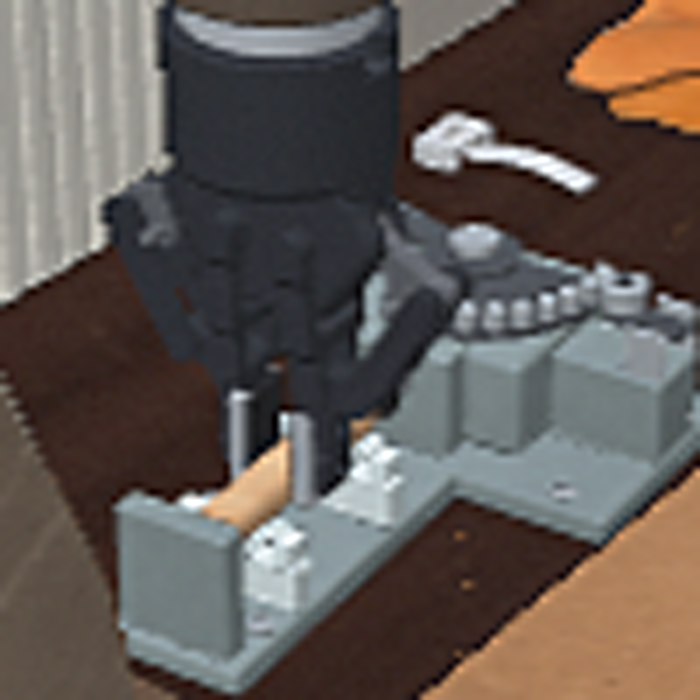

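Call:
{"name": "step_arm", "arguments": {"dr": [[0,0,0],[0,0,0],[0,0,0],[0,0,0],[0,0,0],[0,0,0],[0,0,0],[0,0,0]], "xyz": [[0,0,0.02],[0,0,0.02],[0,0,0.02],[0,0,0.02],[0,0,0.02],[0,0,-0.1],[0,0,-0.3],[0,0,-0.6]], "gripper": [0.22,0.26,0.32,0.4,0.5,0.5,0.5,0.5]}}

```text
time: 9.95
ee_pos: [0.5607, 0.1871, 0.0613]
tcp_rot: [-180.0, 0.0, 35.0]
wrist_force: [-0.3, 0.1, 0.2]
opening: 0.0431
```

Call:
{"name": "step_arm", "arguments": {"dr": [[0,0,0],[0,0,0],[0,0,0],[0,0,0],[0,0,0],[0,0,0],[0,0,0],[0,0,0]], "xyz": [[0,0,-0.4],[0,0,-0.8],[0,0,-1.3],[0,0,-1.8],[0,0,-2.3],[0,0,-2.8],[0,0,-3.2],[0,0,-3.2]], "gripper": [0.5,0.5,0.5,0.5,0.5,0.5,0.5,0.5]}}

```text
time: 10.75
ee_pos: [0.5618, 0.1874, 0.1923]
tcp_rot: [179.9, -0.3, 35.0]
wrist_force: [0.6, 0.2, -0.0]
opening: 0.043
```

```bash
python3 - <<'E'
from go import *
p=bot.camera("side");crop(p,(255,130,375,250),6,"pics/s9.png")
for r in bot.regions_of(p,"dowel")[:2]: print(r["p"],r["box"],axis(r["region"])[:2])
q=np.load("q.npy")
from fit import W
print(proj(p,W(q,(0,0,42))),proj(p,W(q,(0,0,51))))
goto(.6326,.3539,.17,130)
E
```

```text
0.57 [295.4, 216.1, 20.2, 15.4] (array([295.95212766, 215.94148936]), array([-0.76988758,  0.63817954]))
0.18 [313.6, 359.6, 28.9, 42.5] (array([315.49152542, 358.26392252]), array([0.52015878, 0.85406958]))
[295.31625214 216.72376341] [295.25927036 213.52984466]
t 10.85 q [ 18.5  10.   10.9  90.9  -0.  163.5] pos [0.561  0.1872 0.1891] rot [ 1.7998e+02 -5.0000e-02  3.5000e+01] F [-1.   0.4 -0.4] op 0.043
xyz [ 3.855 -2.388  0.481] dr [ 1.0000e-03 -4.0000e-04 -1.6581e+00] mm 182.4064641125244 deg 95.00125202069724
```

View pics/s9.png

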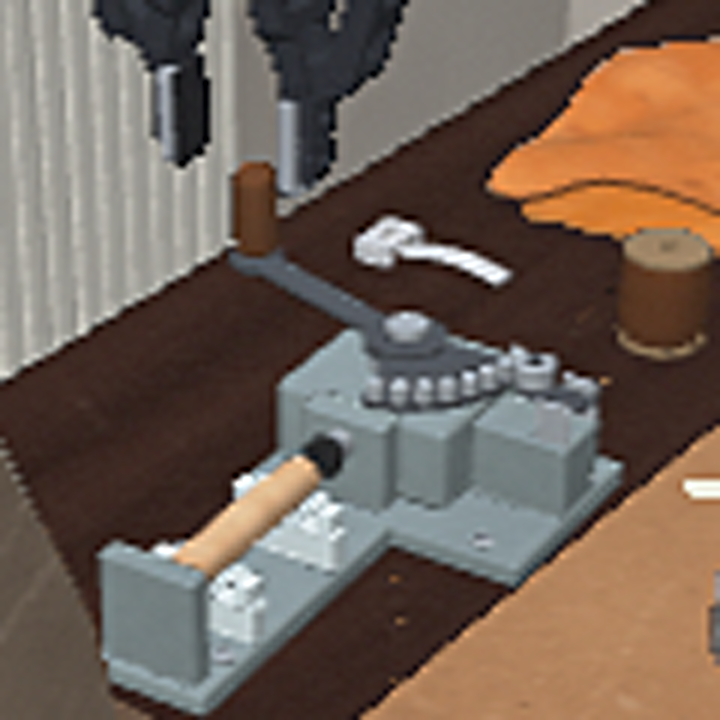

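The dowel lies in both V's, from about (195,560) near the stop to (325,460) at the pad, and the fingers are clear of it. Next is the knob.

Call:
{"name": "step_arm", "arguments": {"dr": [[0,0,-0.15],[0,0,-0.3],[0,0,-0.45],[0,0,-0.6],[0,0,-0.75],[0,0,-0.9],[0,0,-1.05],[0,0,-1.2]], "xyz": [[0.5,-0.3,0],[1.0,-0.6,0],[1.6,-1.0,0],[2.2,-1.4,0],[2.8,-1.8,0],[3.4,-2.1,0],[3.85,-2.39,0],[3.85,-2.39,0]], "gripper": [0.6,0.6,0.6,0.6,0.6,0.6,0.6,0.6]}}

```text
time: 11.65
ee_pos: [0.6321, 0.356, 0.1857]
tcp_rot: [-179.8, 0.0, 104.2]
wrist_force: [-0.3, 0.9, 0.6]
opening: 0.0511
```

```bash
python3 go.py .6326 .3539 .15 130
```

```text
t 11.65 q [ 29.4  30.8  37.3  96.6   0.  105.2] pos [0.6321 0.356  0.1857] rot [-1.7983e+02  3.0000e-02  1.0421e+02] F [-0.3  0.9  0.6] op 0.0511
xyz [-0.053  0.001  0.894] dr [-3.000e-03 -2.000e-04 -4.501e-01] mm 35.8102046215612 deg 25.78765021632265
```

Call:
{"name": "step_arm", "arguments": {"dr": [[0,0,-0.12],[0,0,-0.25],[0,0,-0.35],[0,0,-0.45],[0,0,-0.45],[0,0,-0.45],[0,0,-0.45],[0,0,-0.45]], "xyz": [[0,0,0.1],[-0.03,0,0.3],[-0.05,0,0.6],[-0.05,0,0.9],[-0.05,0,1.2],[-0.05,0,1.4],[-0.05,0,1.4],[-0.05,0,1.4]], "gripper": [0.6,0.6,0.6,0.6,0.6,0.6,0.6,0.6]}}

```text
time: 12.45
ee_pos: [0.6326, 0.3518, 0.1328]
tcp_rot: [-180.0, -0.0, 129.5]
wrist_force: [-0.5, -0.1, 1.4]
opening: 0.0512
```

```bash
python3 - <<'E'
from go import *
p=bot.camera("side");crop(p,(255,110,355,210),7,"pics/s10.png")
t=bot.camera("top");crop(t,(150,150,270,270),6,"pics/t10.png")
goto(.6326,.3539,.076,130)
e=bot.get_obs()["ee_pos"];print(proj(p,e),proj(t,e))
E
```

```text
t 12.55 q [29.1 29.2 29.2 89.9  0.  79.6] pos [0.6329 0.352  0.1336] rot [1.7994e+02 1.0000e-02 1.2949e+02] F [ 0.3  0.1 -0.2] op 0.051
xyz [0.043 0.023 1.439] dr [ 0.0011  0.0002 -0.0089] mm 57.59177871124932 deg 0.5139699289885264
[297.0164603  148.87068561] [181.27586467 217.19813413]
```

View pics/s10.png

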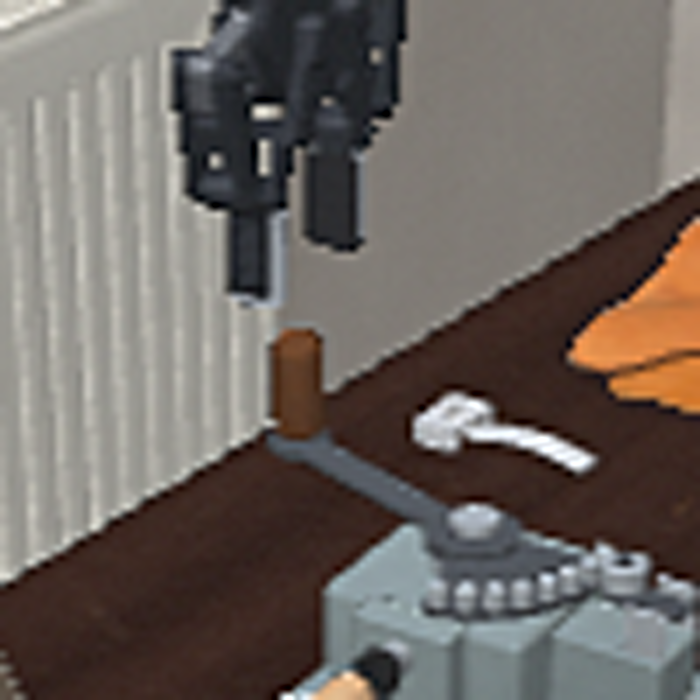

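View pics/t10.png

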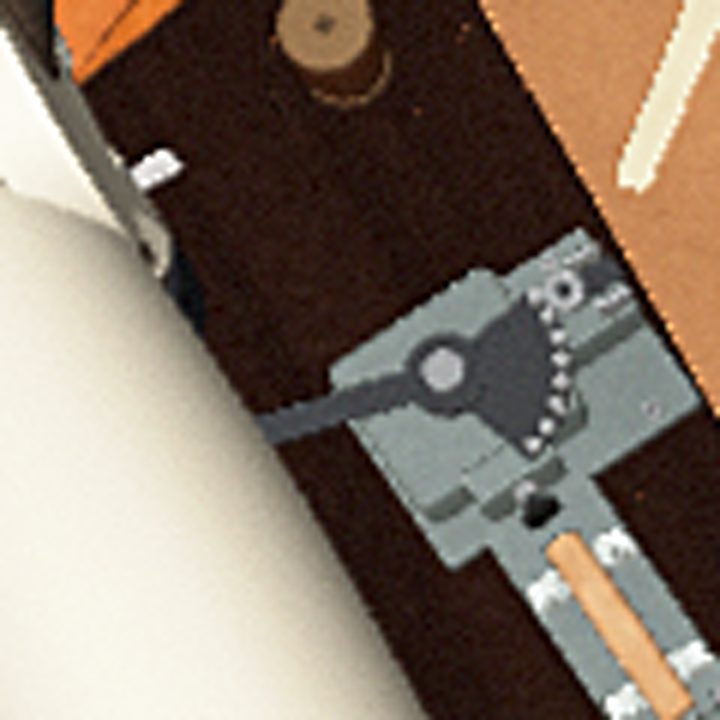

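The knob top is at (297,335) in the crop and the fingertips straddle it at (255,295) and (335,245). I'll descend around it and grip.

Call:
{"name": "step_arm", "arguments": {"dr": [[0,0,0],[0,0,0],[0,0,0],[0,0,0],[0,0,0],[0,0,0],[0,0,0],[0,0,0]], "xyz": [[0.04,0.02,0.15],[0.04,0.02,0.4],[0.04,0.02,0.7],[0.04,0.02,1.0],[0.04,0.02,1.2],[0.04,0.02,1.35],[0.04,0.02,1.41],[0.04,0.02,1.41]], "gripper": [0.6,0.6,0.6,0.6,0.6,0.6,0.6,0.6]}}

```text
time: 13.35
ee_pos: [0.6322, 0.3535, 0.0761]
tcp_rot: [-180.0, -0.0, 129.5]
wrist_force: [0.0, 0.0, -0.1]
opening: 0.0514
```

```bash
python3 - <<'E'
from go import *
p=bot.camera("side");crop(p,(255,110,355,210),7,"pics/s11.png")
goto(.6326,.3539,.076,130)
E
```

```text
t 13.4 q [29.2 29.2 22.9 83.7 -0.  79.7] pos [0.6324 0.3536 0.0766] rot [179.98   0.   129.53] F [ 0.1  0.2 -0.2] op 0.0511
xyz [0.002 0.009 0.015] dr [ 0.0004  0.0001 -0.0081] mm 0.7076998732505049 deg 0.46599735047306784
```

View pics/s11.png

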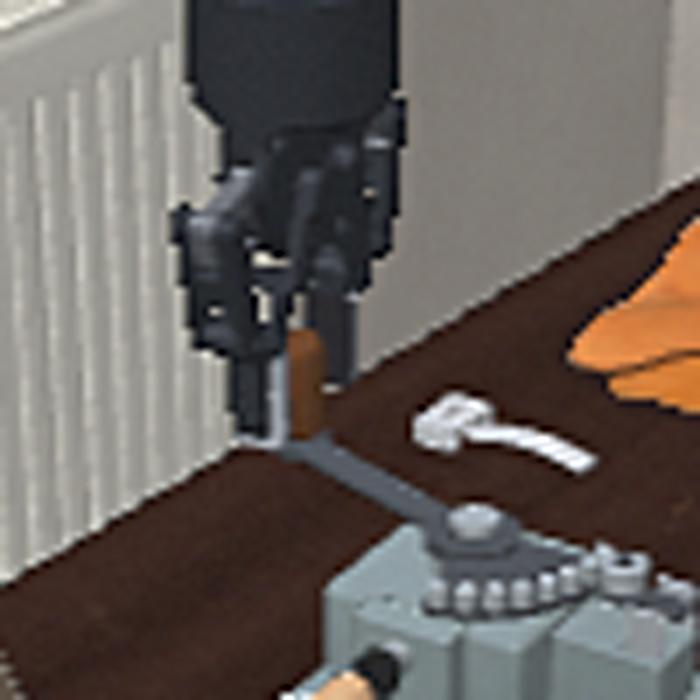

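Call:
{"name": "step_arm", "arguments": {"dr": [[0,0,0],[0,0,0],[0,0,0],[0,0,0],[0,0,0],[0,0,0],[0,0,0],[0,0,0]], "xyz": [[0,0,0],[0,0,0],[0,0,0],[0,0,0],[0,0,0],[0,0,0],[0,0,0],[0,0,0]], "gripper": [0.5,0.42,0.36,0.3,0.2,0.1,0.1,0.1], "squeeze": 45}}

```text
time: 14.2
ee_pos: [0.6338, 0.3547, 0.0774]
tcp_rot: [179.7, 0.0, 129.5]
wrist_force: [5.7, 5.2, 0.2]
opening: 0.0203
```

```bash
python3 - <<'E'
from go import *
from fit import W
p=bot.camera("side");crop(p,(255,110,355,210),7,"pics/s12.png")
o=bot.get_obs();q=np.load("q.npy");e=o["ee_pos"];pv=W(q,(0,125,0))
def lev(e):
    d=e[:2]-pv[:2];return np.hypot(*d),np.arctan2(d[1],d[0])-(np.pi-.3+q[2])
print(lev(e),e,o["wrist_force"],o["opening"])
for a in(0,.1,.2,.4,.6,.7,.8):
    th=np.pi-.3+a+q[2];goal=pv[:2]+.1*np.array([np.cos(th),np.sin(th)]);print(a,goal.round(4));goto(*goal,e[2],o["tcp_rot"][2])
E
```

```text
(np.float64(0.10035290748691922), np.float64(-0.01302440154345974)) [0.6337245  0.35467313 0.07737328] [5.36854597 3.43569076 0.62281507] 0.020694983158311198
0 [0.6326 0.3539]
t 14.25 q [29.2 29.2 23.  83.5  0.  79.7] pos [0.6337 0.3547 0.0774] rot [1.7975e+02 2.0000e-02 1.2954e+02] F [5.4 3.4 0.6] op 0.0207
xyz [ 0.004 -0.034 -0.   ] dr [0.0044 0.0004 0.    ] mm 1.3516125675861734 deg 0.2519884829449805
0.1 [0.6232 0.3504]
t 14.25 q [29.2 29.2 23.  83.5  0.  79.7] pos [0.6337 0.3547 0.0774] rot [1.7975e+02 2.0000e-02 1.2954e+02] F [5.4 3.4 0.6] op 0.0207
xyz [ 0.085 -0.27  -0.001] dr [0.0044 0.0004 0.    ] mm 11.321842046422262 deg 0.2519884829449805
0.2 [0.6143 0.346 ]
t 14.25 q [29.2 29.2 23.  83.5  0.  79.7] pos [0.6337 0.3547 0.0774] rot [1.7975e+02 2.0000e-02 1.2954e+02] F [5.4 3.4 0.6] op 0.0207
xyz [ 0.142 -0.513 -0.002] dr [0.0044 0.0004 0.    ] mm 21.302592451534487 deg 0.2519884829449805
0.4 [0.5979 0.3345]
t 14.25 q [29.2 29.2 23.  83.5  0.  79.7] pos [0.6337 0.3547 0.0774] rot [1.7975e+02 2.0000e-02 1.2954e+02] F [5.4 3.4 0.6] op 0.0207
xyz [ 0.182 -1.011 -0.005] dr [0.0044 0.0004 0.    ] mm 41.08330750029183 deg 0.2519884829449805
0.6 [0.5841 0.3201]
t 14.25 q [29.2 29.2 23.  83.5  0.  79.7] pos [0.6337 0.3547 0.0774] rot [1.7975e+02 2.0000e-02 1.2954e+02] F [5.4 3.4 0.6] op 0.0207
xyz [ 0.122 -1.506 -0.007] dr [0.0044 0.0004 0.    ] mm 60.45446879502074 deg 0.2519884829449805
0.7 [0.5784 0.3119]
t 14.25 q [29.2 29.2 23.  83.5  0.  79.7] pos [0.6337 0.3547 0.0774] rot [1.7975e+02 2.0000e-02 1.2954e+02] F [5.4 3.4 0.6] op 0.0207
xyz [ 0.055 -1.747 -0.008] dr [0.0044 0.0004 0.    ] mm 69.92552497087974 deg 0.2519884829449805
0.8 [0.5735 0.3032]
t 14.25 q [29.2 29.2 23.  83.5  0.  79.7] pos [0.6337 0.3547 0.0774] rot [1.7975e+02 2.0000e-02 1.2954e+02] F [5.4 3.4 0.6] op 0.0207
xyz [-0.035 -1.98  -0.009] dr [0.0044 0.0004 0.    ] mm 79.2218409933459 deg 0.2519884829449805
```

View pics/s12.png

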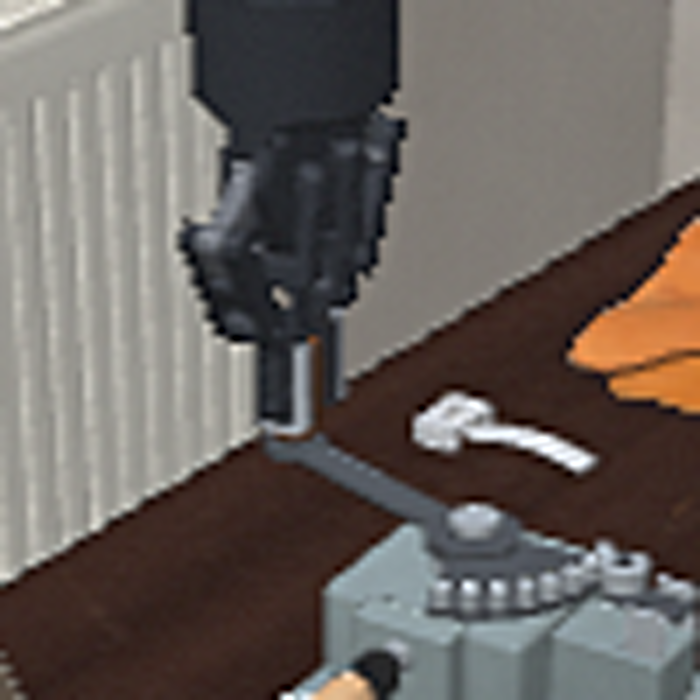

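Call:
{"name": "step_arm", "arguments": {"dr": [[0,0,0],[0,0,0],[0,0,0],[0,0,0],[0,0,0],[0,0,0],[0,0,0],[0,0,0]], "xyz": [[0.02,-0.05,0],[0.05,-0.11,0],[0.08,-0.18,0],[0.1,-0.25,0],[0.12,-0.33,0],[0.13,-0.4,0],[0.14,-0.45,0],[0.14,-0.45,0]], "gripper": [0.1,0.1,0.1,0.1,0.1,0.1,0.1,0.1]}}

```text
time: 15.05
ee_pos: [0.6164, 0.3468, 0.0774]
tcp_rot: [179.8, 0.1, 129.5]
wrist_force: [7.0, 1.0, 1.0]
opening: 0.0206
```

```bash
cat > lev.py <<'E'
from go import *
from fit import W
q=np.load("q.npy");e0=np.array([.6337245,.35467313]);th0=np.pi-.3+q[2]
pv=e0-.1*np.array([np.cos(th0),np.sin(th0)])
def lev(e):
    d=e[:2]-pv;return np.hypot(*d),np.arctan2(d[1],d[0])-th0
def P(a): return pv+.1*np.array([np.cos(th0+a),np.sin(th0+a)])
def rep():
    o=bot.get_obs();e=o["ee_pos"];r,a=lev(e);th=th0+a;F=o["wrist_force"]
    print("t",o["time"],"r",r.round(4),"ang",a.round(3),"e",e.round(4),"rot",o["tcp_rot"].round(2),"Ftan",F[:2]@[-np.sin(th),np.cos(th)],"Frad",F[:2]@[np.cos(th),np.sin(th)],"Fz",F[2],"op",o["opening"])
    return o
if __name__=="__main__":
    rep();p=bot.camera("side");crop(p,(255,110,375,230),6,"pics/"+sys.argv[1]+".png");t=bot.camera("top");crop(t,(170,150,290,270),6,"pics/t"+sys.argv[1]+".png");rep()
E
python3 lev.py L1
```

```text
t 15.05 r 0.0996 ang 0.191 e [0.6164 0.3468 0.0774] rot [1.7977e+02 8.0000e-02 1.2951e+02] Ftan -6.583319878719946 Frad -2.4951667780434414 Fz 0.9613003917376968 op 0.020575015397772303
t 15.15 r 0.0996 ang 0.191 e [0.6164 0.3468 0.0774] rot [1.7978e+02 8.0000e-02 1.2951e+02] Ftan -5.83260299993548 Frad -1.4704122304228406 Fz 1.4567220250415929 op 0.02052823473530855
```

View pics/L1.png

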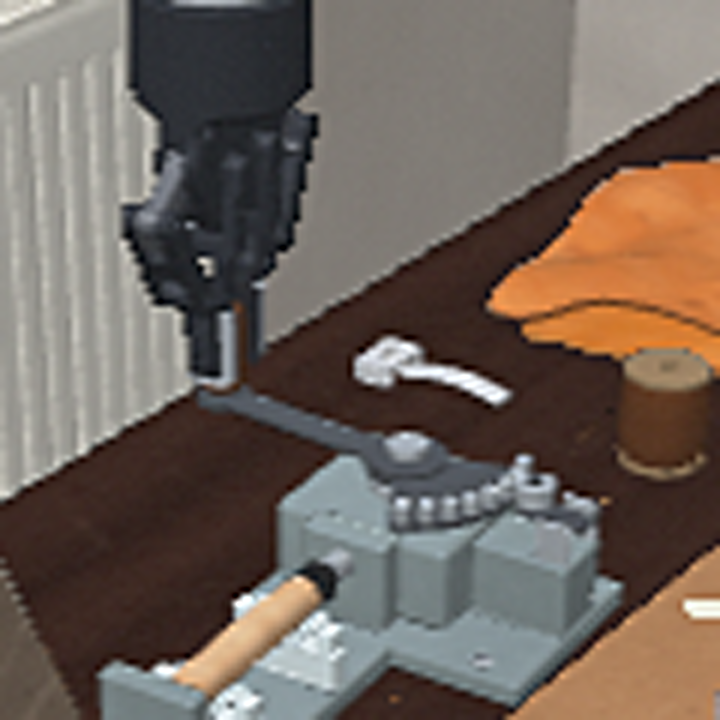

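View pics/tL1.png

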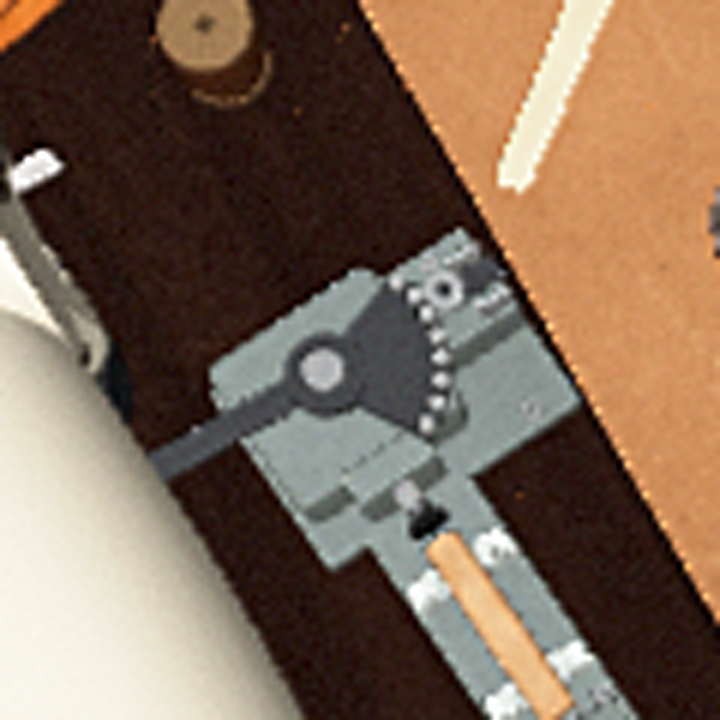

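Call:
{"name": "step_arm", "arguments": {"dr": [[0,0,0],[0,0,0],[0,0,0],[0,0,0],[0,0,0],[0,0,0],[0,0,0],[0,0,0]], "xyz": [[0.01,-0.07,0],[0.02,-0.15,0],[0.03,-0.23,0],[0.04,-0.31,0],[0.04,-0.39,0],[0.04,-0.46,0],[0.04,-0.51,0],[0.04,-0.51,0]], "gripper": [0.1,0.1,0.1,0.1,0.1,0.1,0.1,0.1]}}

```text
time: 15.95
ee_pos: [0.6001, 0.3351, 0.0774]
tcp_rot: [179.7, 0.1, 129.5]
wrist_force: [8.2, 1.5, -0.3]
opening: 0.0203
```

```bash
python3 lev.py L2
```

```text
t 15.95 r 0.0991 ang 0.393 e [0.6001 0.3351 0.0774] rot [1.7973e+02 1.1000e-01 1.2950e+02] Ftan -7.210729057521794 Frad -4.133722584499424 Fz -0.33377147309747274 op 0.02033773747344472
t 16.05 r 0.0991 ang 0.393 e [0.6002 0.3351 0.0774] rot [1.7974e+02 1.1000e-01 1.2950e+02] Ftan -8.022595015809507 Frad -4.59109394116545 Fz 0.12290733127033249 op 0.02042143455714229
```

View pics/tL2.png

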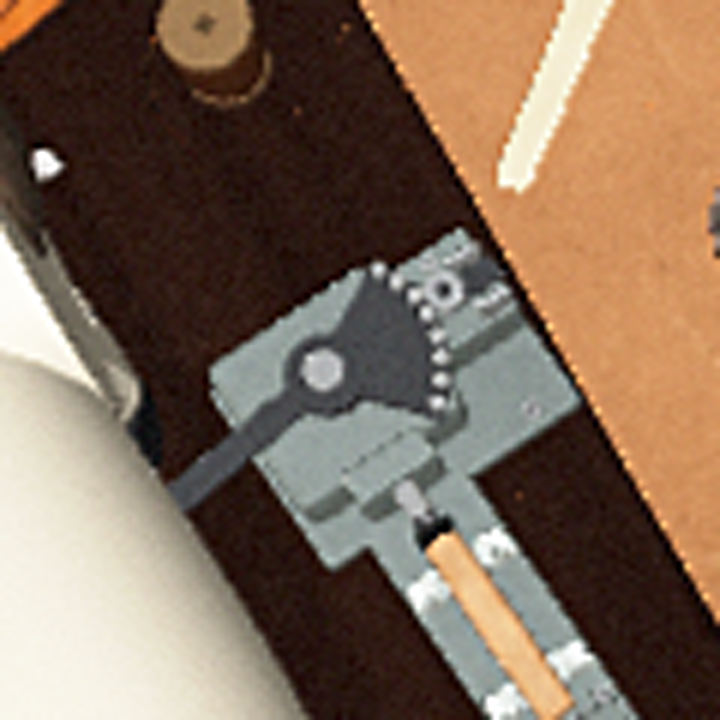

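Call:
{"name": "step_arm", "arguments": {"dr": [[0,0,0],[0,0,0],[0,0,0],[0,0,0],[0,0,0],[0,0,0],[0,0,0],[0,0,0]], "xyz": [[-0.01,-0.07,0],[-0.01,-0.15,0],[-0.02,-0.23,0],[-0.03,-0.31,0],[-0.05,-0.39,0],[-0.07,-0.46,0],[-0.09,-0.5,0],[-0.09,-0.5,0]], "gripper": [0.1,0.1,0.1,0.1,0.1,0.1,0.1,0.1]}}

```text
time: 16.85
ee_pos: [0.5865, 0.3201, 0.0774]
tcp_rot: [179.7, 0.0, 129.5]
wrist_force: [5.5, 4.6, -0.2]
opening: 0.0206
```

```bash
python3 lev.py L3
```

```text
t 16.85 r 0.0986 ang 0.598 e [0.5865 0.3201 0.0774] rot [1.7973e+02 3.0000e-02 1.2953e+02] Ftan -7.03083891484368 Frad -1.4829372415243673 Fz -0.21860436775089395 op 0.020639635756142846
t 16.95 r 0.0986 ang 0.598 e [0.5865 0.3202 0.0774] rot [1.7975e+02 3.0000e-02 1.2954e+02] Ftan -7.091390929742987 Frad -2.3810752225328087 Fz 0.3440630857314882 op 0.020789849469319995
```

View pics/tL3.png

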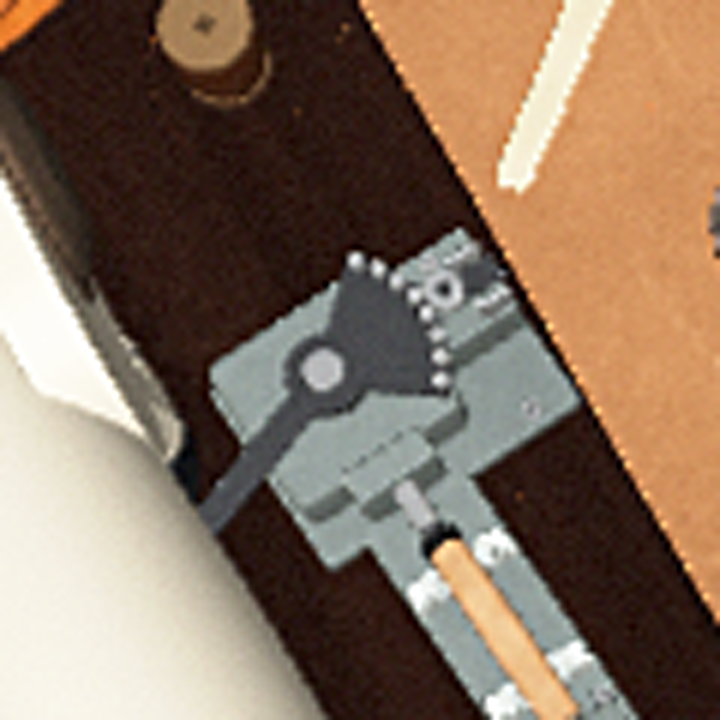

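Call:
{"name": "step_arm", "arguments": {"dr": [[0,0,0],[0,0,0],[0,0,0],[0,0,0],[0,0,0],[0,0,0],[0,0,0],[0,0,0]], "xyz": [[-0.02,-0.07,0],[-0.04,-0.15,0],[-0.06,-0.22,0],[-0.08,-0.29,0],[-0.11,-0.36,0],[-0.14,-0.43,0],[-0.17,-0.48,0],[-0.17,-0.48,0]], "gripper": [0.1,0.1,0.1,0.1,0.1,0.1,0.1,0.1]}}

```text
time: 17.75
ee_pos: [0.5761, 0.3029, 0.0774]
tcp_rot: [179.7, 0.0, 129.5]
wrist_force: [6.2, 5.8, -0.2]
opening: 0.0206
```

```bash
python3 lev.py L4
```

```text
t 17.75 r 0.0983 ang 0.803 e [0.5761 0.3029 0.0774] rot [1.7972e+02 2.0000e-02 1.2954e+02] Ftan -7.9029230133925825 Frad -3.020730969433856 Fz -0.22206370327276126 op 0.020648640916234726
t 17.85 r 0.0983 ang 0.803 e [0.5761 0.3029 0.0774] rot [1.7973e+02 3.0000e-02 1.2954e+02] Ftan -6.977336473538284 Frad -3.6647104624068843 Fz -0.12332579511329661 op 0.020297429575324
```

View pics/tL4.png

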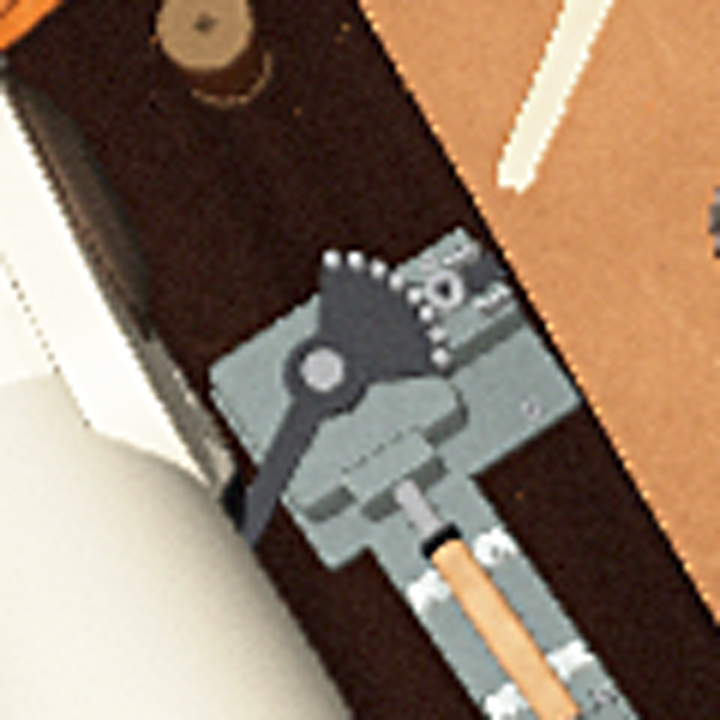

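View pics/L4.png

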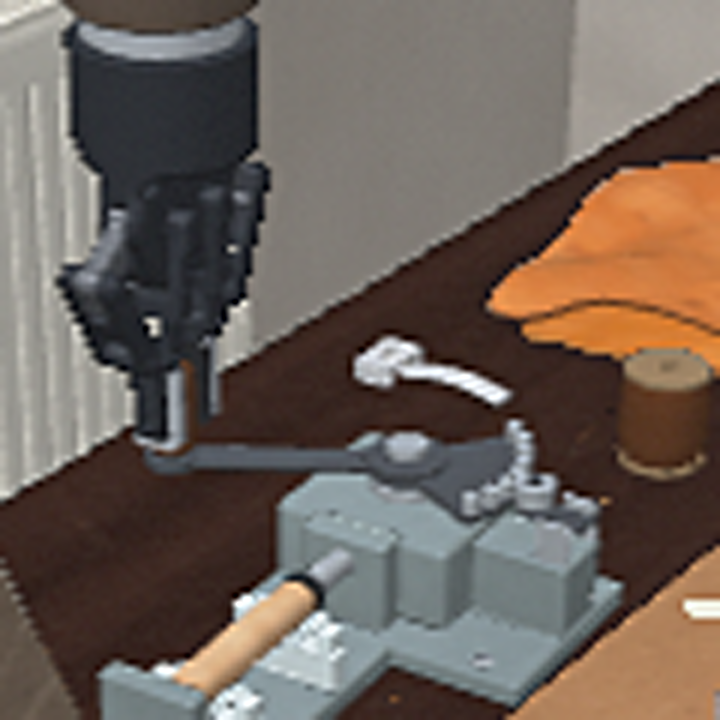

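```bash
python3 - <<'E'
from lev import *
p=bot.camera("side");t=bot.camera("top");crop(t,(220,210,300,290),9,"pics/tF.png");cv2.imwrite("pics/sF.png",p["image"][:,:,::-1])
for th in("slicker","wax","tape_roll"):
  for r in bot.regions_of(p,th)[:1]:print(th,r["p"],r["box"])
for r in bot.regions_of(p,"dowel")[:1]:print(r["p"],r["box"])
rep()
E
```

```text
slicker 0.59 [316.4, 358.7, 27.1, 40.4]
wax 0.74 [408.5, 315.4, 32.6, 26.1]
tape_roll 0.75 [361.9, 291.0, 26.8, 25.4]
0.65 [293.0, 217.0, 23.4, 18.2]
t 18.15 r 0.0983 ang 0.803 e [0.5761 0.3029 0.0774] rot [1.7973e+02 3.0000e-02 1.2954e+02] Ftan -6.760134500227588 Frad -4.656109639113526 Fz 0.3486948514999527 op 0.019758705597766914
```

View pics/tF.png

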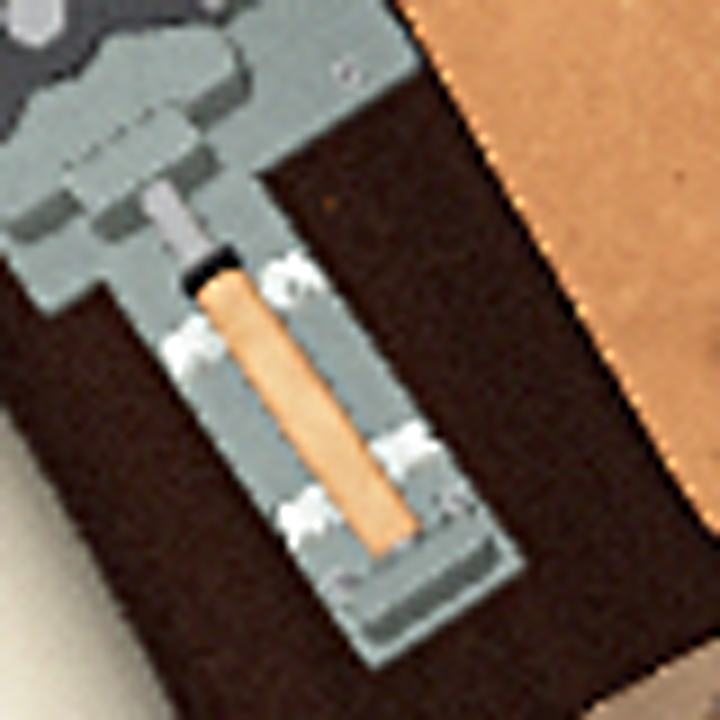

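View pics/sF.png

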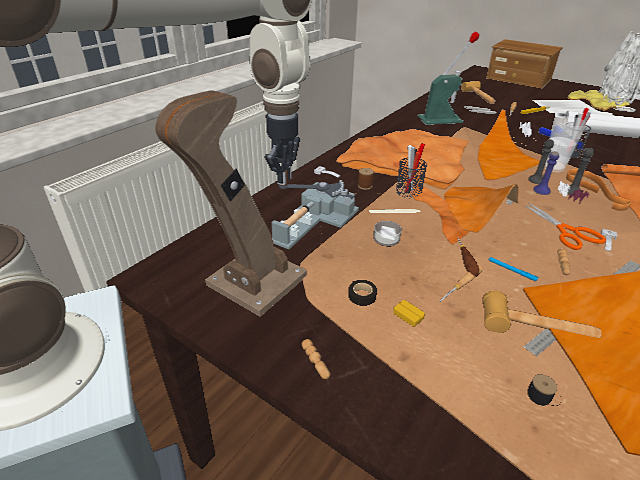

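The dowel lies against the stop at about (400,545), with the pad pressed on its other end at (212,270). The slicker, wax and tape roll are where they were at the start, and the gripper still holds the knob. I'm handing the job in.

```bash
python3 - <<'E'
from lev import *
print(bot.job_done());rep()
E
```

```text
the job is handed in; nothing more can be done
None
the job is handed in; nothing more can be done
```

The dowel is in the two V blocks, released and pressed against the stop by the pad. The lever is at the fourth click, with the gripper still holding the knob. I handed the job in at about 18.2 s of the 54 s allowed.

**What I did:** I gripped the dowel across its middle, carried it round the tall stitching clamp and lowered it into the V blocks until it touched with about 6 N. I then opened the fingers and moved clear. After gripping the knob I swung the lever one click at a time.

**Last checks:**
- **Lever angle:** 0.803 rad from the gripper position against the fitted pivot, and about 0.796 from the straight-line distance moved. The target is 0.8.
- **Click count:** the beads on the lever's sector moved one spacing for each of the four clicks.
- **Forces at the knob:** about 7 N along the swing and 3 to 5 N along the arm, holding steady.
- **Dowel:** the top view shows it against the stop with the pad pressed on its other end.
- **Other things:** the slicker, wax and tape roll are within about 2 pixels of where they started.

**What disagreed slightly:** the measured radius at the knob drifted from 100 mm to 98.3 mm over the swing, so my pivot estimate is probably 1 to 2 mm off. I never saw the stop-side contact from the side view, because the stop hides it there. The state could not be read again after handing in.

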